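# Set up the cooling shelf and load it with culture dishes

## Task

Take the stapler off the folded prop of the small stand and set it aside on the bench well clear of the stand, then swing the prop up past its over-centre point so that it stays up by itself. Then push the blue tray out over the prop's roller until its rear edge is level with the red line across the stand's deck, and lay every culture dish that is on the bench flat in the tray, side by side, leaving the prop up and the tray on its line. Do not tip the tray or knock over the beaker.

Things in the scene. Friction and masses are not known exactly. Their poses are not given: they have to be found in the camera images.
- stand: fixed stand, about 166 mm wide (its x) and 317 mm long (its y). Origin on the bench under its middle, z up. White deck plate, top 70 mm above the bench, from y = -135 to y = +35 mm, between two 6 mm thick guide rails at x = +-80 mm that rise 8 mm above the deck. In front of the deck two low grey runners (24 mm high, 20 mm wide, at x = +-65 mm) run on to y = +182 mm with the folded prop flat between them and bare bench beneath it
- line (a point): middle of the red line scribed across the deck and over both guide rails, at stand y = -65 mm, on the deck top (2 mm wide). The tray covers it on the deck at the start; the marks on the rail tops stay in view
- prop (a joint): angle of the hinged prop (steel frame of two arms at stand x = +-40 mm, each 8 mm wide, with the roller between their free ends), rad. Hinge axis along stand x at stand y = +125 mm, 14 mm above the bench; 46 mm from hinge axis to roller axis. 0 = folded flat, pointing to stand +y; 1.57 = upright; 1.81 = its own stop, leaning 0.24 rad past upright towards the deck. No spring: let go before upright it falls back flat, past upright it falls onto the stop and stays (230 g)
- roller: orange roller at the prop's free end, 20 mm diameter, 66 mm long along stand x, turning freely on its axis, so it can be gripped from above while the prop swings. Origin at its centre: 14 mm above the bench at stand y = +171 mm when folded, about 59 mm above the bench at stand y = +114 mm when up (its top then about 1 mm under the deck's level). Its own y and z turn with it
- tray: loose blue open tray, 150 mm wide (x) by 210 mm long (y), 16 mm high, walls and floor 5 mm thick, about 0.5 kg. Origin: centre of its underside, z up; its y agrees with the stand's y. It starts on the deck between the guide rails (about 2 mm play each side), sticking out behind the deck, and slides along the stand's y; the deck gives it no stop
- tray_rear (a point): middle of the bottom of the tray's rear (-y) outer edge, the edge to bring to the red line
- stapler: red and black stapler, 34 mm wide (its x), 136 mm long (its y), 42 mm high, lying across the runners and the folded prop at the start. Origin: centre of its underside
- stapler_mid (a point): middle of the stapler, 21 mm above its underside
- dish0: closed clear culture dish with a pale filling, 59 mm diameter, 14 mm high, 30 g. Origin: centre of its underside, z up. Three or all four of dish0 to dish3 are there; an absent one reads None
- dish1: closed clear culture dish with a pale filling, 59 mm diameter, 14 mm high, 30 g. Origin: centre of its underside, z up. Three or all four of dish0 to dish3 are there; an absent one reads None
- dish2: closed clear culture dish with a pale filling, 59 mm diameter, 14 mm high, 30 g. Origin: centre of its underside, z up. Three or all four of dish0 to dish3 are there; an absent one reads None
- dish3: closed clear culture dish with a pale filling, 59 mm diameter, 14 mm high, 30 g. Origin: centre of its underside, z up. Three or all four of dish0 to dish3 are there; an absent one reads None
- dish0_mid (a point): centre of that dish, 7 mm above its underside
- dish1_mid (a point): centre of that dish, 7 mm above its underside
- dish2_mid (a point): centre of that dish, 7 mm above its underside
- dish3_mid (a point): centre of that dish, 7 mm above its underside
- beaker: glass beaker, 71 mm wide, 93 mm high, a bystander at the left. Origin: centre of its underside
There are look-alikes about, which are no part of the job. Leave any orange look-alike of the dish0 alone.

How it is judged:
On the way, in this order (a step that is already met when the one before it is completed fails the run):
1. the stapler is set aside on the bench clear of the stand and let go ((x of stapler_mid in the frame of stand above 0.115 m or x of stapler_mid in the frame of stand below -0.115 m or y of stapler_mid in the frame of stand above 0.225 m or y of stapler_mid in the frame of stand below -0.225 m) and height (world z) of stapler_mid between 0.005 and 0.045 m and contact force between the fingers and stapler below 0.2 N and linear speed of stapler below 0.03 m/s), for 0.2 s.
2. the prop stands past over-centre on its stop, untouched (value of joint prop above 1.74 rad and contact force between the fingers and stand below 0.2 N), for 0.3 s.
3. the tray is out over the roller with its rear edge on the red line, untouched (value of joint prop above 1.74 rad and y of tray_rear in the frame of stand between -0.07 and -0.06 m and angle between the y axis of tray and the y axis of stand, either way round below 0.05 rad and z of tray in the frame of stand between 0.063 and 0.075 m and contact force between the fingers and tray below 0.2 N and linear speed of tray below 0.02 m/s), for 0.3 s.
At the end, for the whole second after the job is handed in: Prop on its stop (over 1.74 rad); tray level on deck and roller, rear edge within 5 mm of the red line; every dish present flat on the tray floor, not stacked; stapler on the bench, its middle over 115 mm to the side of, or 225 mm along from, the stand's middle (stand axes) ((x of stapler_mid in the frame of stand above 0.115 m or x of stapler_mid in the frame of stand below -0.115 m or y of stapler_mid in the frame of stand above 0.225 m or y of stapler_mid in the frame of stand below -0.225 m) and height (world z) of stapler_mid between 0.005 and 0.045 m and value of joint prop above 1.74 rad and y of tray_rear in the frame of stand between -0.07 and -0.06 m and angle between the y axis of tray and the y axis of stand, either way round below 0.05 rad and z of tray in the frame of stand between 0.063 and 0.075 m and x of dish0_mid in the frame of tray between -0.045 and 0.045 m and y of dish0_mid in the frame of tray between -0.075 and 0.075 m and z of dish0_mid in the frame of tray between 0.006 and 0.0165 m and angle between the z axis of each of dish0, dish1, dish2, dish3 and the z axis of tray, either way round below 0.12 rad and linear speed of each of dish0, dish1, dish2, dish3 below 0.03 m/s and x of dish1_mid in the frame of tray between -0.045 and 0.045 m and y of dish1_mid in the frame of tray between -0.075 and 0.075 m and z of dish1_mid in the frame of tray between 0.006 and 0.0165 m and x of dish2_mid in the frame of tray between -0.045 and 0.045 m and y of dish2_mid in the frame of tray between -0.075 and 0.075 m and z of dish2_mid in the frame of tray between 0.006 and 0.0165 m and x of dish3_mid in the frame of tray between -0.045 and 0.045 m and y of dish3_mid in the frame of tray between -0.075 and 0.075 m and z of dish3_mid in the frame of tray between 0.006 and 0.0165 m and linear speed of tray below 0.02 m/s); the robot touches nothing.
It fails at once if the tray is tipped by more than 20 degrees (angle between tray's own z axis and vertical above 0.35 rad).
It fails at once if the beaker is knocked over (angle between beaker's own z axis and vertical above 0.6 rad).
Of dish0, dish1, dish2, dish3 only 3 to 4 are there at a start; the rules pass over those that are not, and their reading is None.
At some moment in a run one of dish0, dish1, dish2, dish3, stapler may be knocked a few centimetres aside while the robot is not near it.
Once in a run the grip may slacken for a moment while it holds something.
It also fails if it takes over 208 s, if anything falls off the work surface, if the arm or the gripper's body presses on something with over 40 N, if the wrist force passes 120 N, or if a joint passes its speed limit or range.

## Robot

A 6-joint arm with a two-finger parallel gripper is mounted at the origin on a cart in front of the work surface, level with it; the furniture and walls round the work are solid. World frame = base frame: x ahead of the robot, y to its left, z up, the work surface at z = 0. Lengths are in m, angles in rad, forces in N, time in s.
With the tool pointing down it reaches from about 0.4 to 0.925 m from the base axis. Payload 3.4 kg.
Tool frame: the origin (TCP) lies at the very end of the fingers, on their centre line; the grasp point (between the pads) lies manip.hold_point_z behind it (manip.hold_point_z is the distance from the TCP to the grasp point, in m); z points along the fingers, y is the line along which they close (so a half turn about z gives the same grasp; the last joint's range is limited). The gripper opens to 85 mm and grips with 20 to 120 N. Pads are 22 mm wide; open, the fingers measure 114 mm over their backs; the gripper's body (76 mm by 85 mm) begins 54 mm behind the grasp point. The pads swing forward as they close: fully open they stand 13 mm farther back than shut.
Start: joints at [1.03, 0.307, 1.506, -0, 1.328, -0.073], TCP at [0.259, 0.513, 0.231] pointing down, gripper open.
Joint ranges: [-3.12, 3.12], [-1.05, 2.28], [0.14, 2.33], [-1.42, 4.57], [0.1, 2.73], [-2.68, 2.68]. Speed limits (rad/s): [2.57, 2.57, 3.14, 3.14, 3.14, 3.14].

## Interface

Orientations are given as a rotation vector (axis times angle).
In Python, from rig import sensors, viewer, manip gives the robot as it stands.
- The arm moves only by the tool servo_tool, never from a script. Its argument "motion" is a list of rows, each an object with "angular": the turn, a rotation vector about the world's x, y, z in degrees, a list of three; "slide": the shift along the world's x, y, z in cm, a list of three; "gripper": the opening, from -1 (shut) to 1 (fully open). In form: [{"angular": [ax, ay, az], "slide": [tx, ty, tz], "gripper": gripper}, ...]. A call has 1 to 12 rows; each row shifts and turns the commanded pose from where the row before left it; what a row does not reach is not made up. A row lasts 1/12 s, in which the tool goes at most 41.7 mm and 7.16 degrees, less where a joint would pass 70% of its speed; a pose out of reach is approached as far as the arm can. A call is refused whole if a number of a shift passes 4.17 or a number of a turn 7.16, either way. A call with a gripper value outside its range is refused whole. The fingers move at their own pace and stop on an object; the grip force is fixed at half the most. Time passes only in rows, so rows that do not move let the fingers close. It gives the time, the measured TCP pose, the force, the opening and the grip force at its end, in the units of the state.
- sensors.state(): the state, without advancing time (a new reading comes with each control period).
- viewer.camera(name): name is "scene" or "top" or "wrist"; returns a dict with "color" (420x560x3 uint8, red, green, blue), "intrinsics" (3x3 intrinsics, pixels), "k1" (the pictures are not rectified: a ray, as slopes to the right and down, at radius r is drawn at 1 + k1 r^2 times it, then the intrinsics apply), "extrinsics" (4x4, takes a point from world to camera coordinates). Camera axes: x right, y down, z forward; pixel columns grow to the right and rows downward; lengths in m; the calibration is good to about 2 mm. A picture is of the moment at which its call begins. There is no depth.
- manip.job_done(): hands the job in; it is judged then, once.
The state is a dict: "time_s": time; "joints": joint angles; "joint_vel": joint speeds; "joint_efforts": joint torques, N m; "eef_pos": TCP position; "tcp_rot": TCP orientation; "force": force on the tool from outside, world axes, zero at the start; "wrist_torque": the same for the moment, N m; "grip_width": finger opening in m; "gripper_force": force on a finger pad.
Only numpy, scipy, OpenCV 4.12 (cv2) and the standard library are available. Lean on these libraries where they do the work, as an engineer would, in place of code of your own. Each camera call takes 0.05 s, during which the arm holds its last target. There are 200 camera calls.

## Working session

There is one attempt and no reset: what is moved stays moved. The work goes in short steps, Python scripts to look and compute and a tool call to move; the robot and the scene stay as the last step left them, time stands still between calls to the robot, and variables do not carry over. Pictures are saved under pics/ and viewed, at most 14 in all, crops included, and the job is handed in when it is done.

Besides the shell and the picture viewer there is one more tool, called after ">>>" as a command line: name --argument value ..., lists and objects as JSON in quotes. servo_tool: Moves the arm, as the interface text tells. Its arguments: {"type":"object","properties":{"motion":{"type":"array","items":{"type":"object","properties":{"angular":{"type":"array","items":{"type":"number"}},"slide":{"type":"array","items":{"type":"number"}},"gripper":{"type":"number"}}}}},"required":["motion"]}

```bash
mkdir -p pics; ls; cat > h.py <<'E'
import numpy as np, cv2
from rig import sensors, viewer, manip
def ray(c,uv):
    K=c["intrinsics"];k=c["k1"]
    d=np.array([(uv[0]-K[0,2])/K[0,0],(uv[1]-K[1,2])/K[1,1]]);u=d.copy()
    for _ in range(30): u=d/(1+k*(u@u))
    E=c["extrinsics"];R=E[:3,:3];return -R.T@E[:3,3],R.T@np.array([u[0],u[1],1.])
def onz(c,uv,z):
    o,d=ray(c,uv);return o+d*(z-o[2])/d[2]
def proj(c,p):
    E=c["extrinsics"];q=E[:3,:3]@np.array(p)+E[:3,3];u=q[:2]/q[2];u=u*(1+c["k1"]*(u@u));K=c["intrinsics"]
    return np.array([u[0]*K[0,0]+K[0,2],u[1]*K[1,1]+K[1,2]])
def snap(n,f):
    c=viewer.camera(n);np.save("pics/"+f+".npy",c,allow_pickle=True)
    cv2.imwrite("pics/"+f+".png",c["color"][:,:,::-1]);return c
def load(f): return np.load("pics/"+f+".npy",allow_pickle=True).item()
E
python3 -c "
from h import *
for n in('scene','top'):
    c=snap(n,n+'0');E=c['extrinsics'];print(n,-E[:3,:3].T@E[:3,3],E[:3,:3].round(2).tolist(),c['k1'])
s=sensors.state();print(s,manip.hold_point_z)"
```

```text
pics
scene [0.09596243 0.70862018 1.31770237] [[-0.87, -0.5, -0.01], [-0.42, 0.74, -0.52], [0.27, -0.45, -0.85]] -0.17760713139958662
top [0.26020257 0.0463218  1.31824908] [[-0.03, -1.0, -0.03], [-0.98, 0.03, -0.18], [0.18, 0.02, -0.98]] -0.15420005653176214
{'time_s': 0.1, 'joints': array([ 1.03049619e+00,  3.07481173e-01,  1.50756163e+00, -1.39841139e-05,
        1.32840037e+00, -7.34793341e-02]), 'joint_vel': array([ 3.98751929e-04,  3.55735963e-05, -3.48395210e-03,  8.51847051e-04,
       -3.67919115e-04,  1.32086266e-03]), 'joint_efforts': array([ 1.46509054e-03, -4.58522344e+01, -2.52611142e+01,  3.91965978e-04,
        5.49546297e-03,  1.96466425e-05]), 'eef_pos': array([0.25846521, 0.5129205 , 0.23047578]), 'tcp_rot': array([-7.26508542e-01, -3.05587158e+00,  2.77693141e-03]), 'force': array([ 0.62448971,  0.12430354, -0.0754774 ]), 'wrist_torque': array([-0.0031109 ,  0.00325847, -0.04391147]), 'gripper_force': 0.0, 'grip_width': 0.08585548294921756} 0.0187
```

View pics/top0.png

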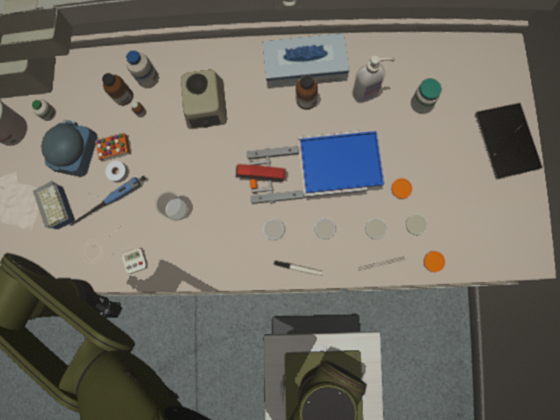

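View pics/scene0.png

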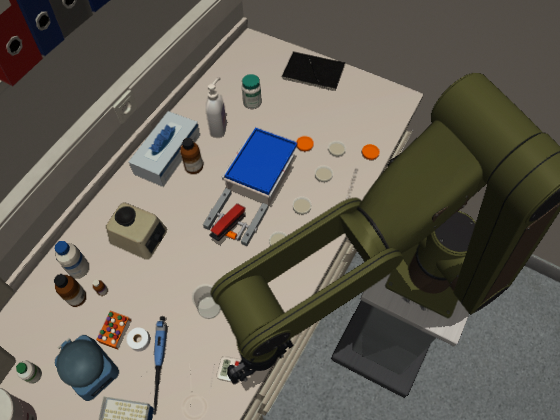

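The top view shows four pale dishes at (274,230), (325,229), (375,229) and (416,225), and orange look-alikes at (401,188) and (434,261). The stapler is at (261,172), the runners point left (+y), the tray is at (341,163) and the beaker is at (176,208). I'll zoom in on the stand.

```bash
python3 -c "
from h import *
c=load('top0');im=c['color'][:,:,::-1]
cv2.imwrite('pics/z.png',cv2.resize(im[120:250,225:445],None,fx=3.6,fy=3.6,interpolation=cv2.INTER_CUBIC))
def show(nm,m,z,amin=40):
    n,l,s,ce=cv2.connectedComponentsWithStats(m.astype(np.uint8))
    for i in range(1,n):
        if s[i,4]>=amin:
            cn=np.argwhere(l==i)[:,::-1].astype(np.float32);r=cv2.minAreaRect(cn)
            print(nm,ce[i].round(1),s[i].tolist(),onz(c,ce[i],z).round(4),'rect',[onz(c,p,z)[:2].round(4).tolist() for p in cv2.boxPoints(r)])
h=cv2.cvtColor(c['color'],cv2.COLOR_RGB2HSV);H,S,V=h[...,0],h[...,1],h[...,2]
show('blue',(H>105)&(H<125)&(S>200)&(V>90),.08,800)
show('red',((H<4)|(H>174))&(S>180)&(V>80),.042)
show('or',(H>5)&(H<14)&(S>200)&(V>150),.014,15)
for x in [(274,230),(325,229),(375,229),(416,225)]: print(h[x[1],x[0]],h[x[1],x[0]+18])
"
```

```text
or [253.1 183.1] [251, 179, 5, 9, 26] [0.571 0.179 0.014] rect [[0.5831, 0.1848], [0.5827, 0.1735], [0.5596, 0.1737], [0.5599, 0.185]]
[ 21  27 158] [ 18  38 173]
[ 22  31 158] [ 17  38 174]
[ 23  37 159] [ 19  37 172]
[ 25  39 155] [ 18  40 172]
```

View pics/z.png

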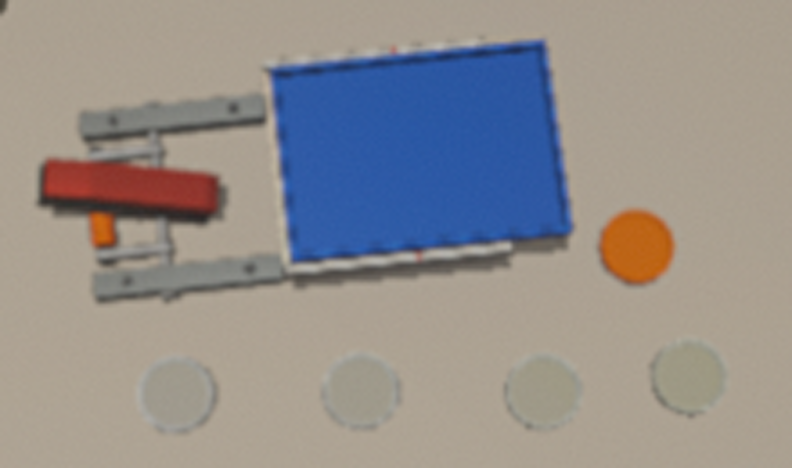

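The crop shows rail red marks at (393,50) and (420,255), stapler corners at about (45,160)–(215,213), runner ends at (80,118) and (95,290), and dishes at (176,394), (361,391), (544,391) and (689,376).

```bash
python3 -c "
from h import *
c=load('top0')
P=lambda x,y,z:onz(c,((x+.5)/3.6-.5+225,(y+.5)/3.6-.5+120),z)
a=P(393,50,.078);b=P(420,255,.078);print('marks',a,b,np.linalg.norm(a-b))
xd=(a-b)[:2];print('xdir->',np.degrees(np.arctan2(xd[1],xd[0])))
t=[P(x,y,.086) for x,y in [(271,70),(544,42),(571,236),(291,262)]]
for i in range(4):d=t[i]-t[(i+1)%4];print('tray',t[i],np.linalg.norm(d),np.degrees(np.arctan2(d[1],d[0])))
print('trayc',np.mean(t,0))
r=[P(x,y,.024) for x,y in [(80,114),(265,96),(97,298),(282,276)]];print('run',r)
s=[P(x,y,.06) for x,y in [(45,160),(218,177),(213,213),(42,200)]];print('st',s,np.mean(s,0));d=s[0]-s[1];print(np.degrees(np.arctan2(d[1],d[0])),np.linalg.norm(d))
h=cv2.cvtColor(c['color'],cv2.COLOR_RGB2HSV)
print(h[163,341],h[172,261])
for x,y in [(176,394),(361,391),(544,391),(689,376),(636,246)]: print('dish',P(x,y,.010))
print('beaker',onz(c,(176,210),.09),onz(c,(170,200),0.0))
"
```

```text
marks [ 0.68755627 -0.04968047  0.078     ] [ 0.52790696 -0.0624244   0.078     ] 0.16015714190753857
xdir-> 4.563929066519493
tray [0.67202851 0.04330228 0.086     ] 0.20744828628727557 94.37082989954769
tray [ 0.68783843 -0.16354268  0.086     ] 0.15112370875143086 3.942698904155984
tray [ 0.53707238 -0.17393376  0.086     ] 0.2075060958862262 -86.36915025766993
tray [0.52393146 0.03315583 0.086     ] 0.1484442131295748 -176.08066319131743
trayc [ 0.6052177  -0.06525458  0.086     ]
run [array([0.66199729, 0.19475629, 0.024     ]), array([0.6714426, 0.048535 , 0.024    ]), array([0.51372382, 0.18285228, 0.024     ]), array([0.526407  , 0.03977635, 0.024     ])]
st [array([0.61525572, 0.21775914, 0.06      ]), array([0.59714222, 0.08600144, 0.06      ]), array([0.56920271, 0.0904625 , 0.06      ]), array([0.58385794, 0.22018175, 0.06      ])] [0.59136465 0.15360121 0.06      ]
82.17228082548421 0.1329969490873742
[109 192 165] [  3 175 147]
dish [0.43918731 0.12418809 0.01      ]
dish [ 0.43717131 -0.01819004  0.01      ]
dish [ 0.43267188 -0.15913872  0.01      ]
dish [ 0.44061311 -0.27278763  0.01      ]
dish [ 0.54461832 -0.2382968   0.01      ]
beaker [0.48683748 0.37853277 0.09      ] [0.53317711 0.42104232 0.        ]
```

>>> servo_tool --motion '[{"angular": [0,0,-5.9],"slide": [2.5,-2.7,0],"gripper": 1},{"angular": [0,0,-5.9],"slide": [2.5,-2.7,0],"gripper": 1},{"angular": [0,0,-5.9],"slide": [2.5,-2.7,0],"gripper": 1},{"angular": [0,0,-5.9],"slide": [2.5,-2.7,0],"gripper": 1},{"angular": [0,0,-5.9],"slide": [2.5,-2.7,0],"gripper": 1},{"angular": [0,0,-5.9],"slide": [2.5,-2.7,0],"gripper": 1},{"angular": [0,0,-5.9],"slide": [2.5,-2.7,0],"gripper": 1},{"angular": [0,0,-5.9],"slide": [2.5,-2.7,0],"gripper": 1},{"angular": [0,0,-5.9],"slide": [2.5,-2.7,0],"gripper": 1},{"angular": [0,0,-5.9],"slide": [2.5,-2.7,0],"gripper": 1},{"angular": [0,0,-5.9],"slide": [2.5,-2.7,0],"gripper": 1},{"angular": [0,0,-5.9],"slide": [2.5,-2.7,0],"gripper": 1}]'

```text
time_s: 1.1
eef_pos: [0.5594, 0.1879, 0.2309]
tcp_rot: [-2.368, -2.064, 0.001]
force: [0.4, 1.3, 0.1]
grip_width: 0.0852
gripper_force: 0.0
```

```bash
cat >> h.py <<'E'
from scipy.spatial.transform import Rotation as Ro
def st():
    s=sensors.state();R=Ro.from_rotvec(s["tcp_rot"]).as_matrix()
    print("t",round(s["time_s"],2),"tcp",(s["eef_pos"]*100).round(2),"yaw_y",np.degrees(np.arctan2(R[1,1],R[0,1])).round(2),"z",R[:,2].round(3),"w",round(s["grip_width"]*1000,1),"F",s["force"].round(1),"j",s["joints"].round(2))
E
python3 -c "
from h import *
st();snap('wrist','w1')"
```

```text
t 1.1 tcp [55.94 18.79 23.09] yaw_y -7.84 z [-0.001 -0.    -1.   ] w 85.2 F [0.4 1.3 0.1] j [0.25 0.33 1.47 0.   1.34 0.39]
```

View pics/w1.png

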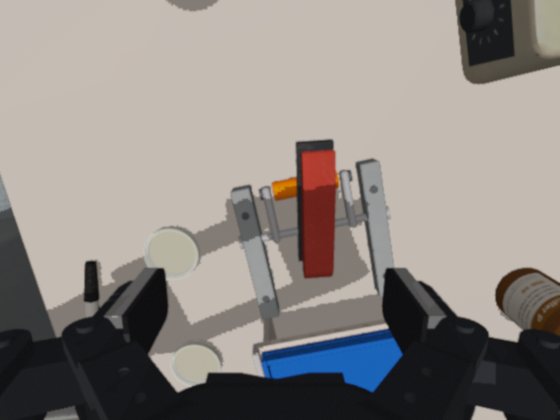

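The wrist view shows the stapler's red top, corners (303,152), (335,152), (333,275), (304,277). The roller is visible from x=273 to 338 at row 187, and the dishes are at (171,252) and (197,363).

```bash
python3 -c "
from h import *
c=load('w1')
E=c['extrinsics'];print('cam',-E[:3,:3].T@E[:3,3],E[2,:3].round(2))
s=[onz(c,p,.066) for p in [(303,152),(335,152),(333,275),(304,277)]];print(np.round(s,4),np.mean(s,0));
for i,j in((0,3),(1,2)):
  d=s[i]-s[j];print(np.degrees(np.arctan2(d[1],d[0])),np.linalg.norm(d))
print('w',np.linalg.norm(s[0]-s[1]))
print('roller L',onz(c,(272,188),.02))
for p in [(234,190),(252,187),(358,163),(378,161)]: print('run',onz(c,p,.024).round(4))
print('dish',onz(c,(171,252),.012),onz(c,(197,363),.012))
print('khaki',onz(c,(470,82),0))
"
```

```text
cam [0.56879409 0.25520307 0.37316121] [-0.04 -0.27 -0.96]
[[0.5877 0.2187 0.066 ]
 [0.6145 0.215  0.066 ]
 [0.6023 0.1024 0.066 ]
 [0.5754 0.1041 0.066 ]] [0.59499785 0.16004159 0.066     ]
83.87150445349945 0.11524017503363185
83.82880514942045 0.11323590777433672
w 0.02698534518838171
roller L [0.55592573 0.18199932 0.02      ]
run [0.5187 0.1859 0.024 ]
run [0.5367 0.1865 0.024 ]
run [0.6418 0.196  0.024 ]
run [0.6611 0.1953 0.024 ]
dish [0.43888112 0.1258032  0.012     ] [ 0.43935542 -0.01556055  0.012     ]
khaki [0.7616498 0.25648   0.       ]
```

>>> servo_tool --motion '[{"angular": [0,0,1.6],"slide": [1.7,-1.75,-1],"gripper": 1},{"angular": [0,0,0],"slide": [1.7,-1.75,-2.5],"gripper": 1},{"angular": [0,0,0],"slide": [0,0,-3.5],"gripper": 1},{"angular": [0,0,0],"slide": [0,0,-3.5],"gripper": 1},{"angular": [0,0,0],"slide": [0,0,-3],"gripper": 1},{"angular": [0,0,0],"slide": [0,0,-2.5],"gripper": 1},{"angular": [0,0,0],"slide": [0,0,-2],"gripper": 1},{"angular": [0,0,0],"slide": [0,0,-1.6],"gripper": 1},{"angular": [0,0,0],"slide": [0,0,0],"gripper": -1},{"angular": [0,0,0],"slide": [0,0,0],"gripper": -1},{"angular": [0,0,0],"slide": [0,0,0],"gripper": -1},{"angular": [0,0,0],"slide": [0,0,0],"gripper": -1}]'

```text
time_s: 2.15
eef_pos: [0.5939, 0.1548, 0.0367]
tcp_rot: [2.332, 2.103, 0.003]
force: [-0.6, -1.0, 0.4]
grip_width: 0.0389
gripper_force: 0.0
```

>>> servo_tool --motion '[{"angular": [0,0,0],"slide": [0,0,0],"gripper": -1},{"angular": [0,0,0],"slide": [0,0,0],"gripper": -1},{"angular": [0,0,0],"slide": [0,0,0.5],"gripper": -1},{"angular": [0,0,0],"slide": [0,0,0.5],"gripper": -1}]'

```text
time_s: 2.48
eef_pos: [0.5923, 0.1544, 0.0457]
tcp_rot: [-2.333, -2.103, 0.001]
force: [0.6, 0.9, -2.5]
grip_width: 0.0278
gripper_force: 62.2
```

>>> servo_tool --motion '[{"angular": [0,0,0],"slide": [0,0,1.5],"gripper": -1},{"angular": [0,0,0],"slide": [0,0,2],"gripper": -1},{"angular": [0,0,0],"slide": [0.9,2,1],"gripper": -1},{"angular": [0,0,0],"slide": [0.9,2.4,0],"gripper": -1},{"angular": [0,0,0],"slide": [0.9,2.4,0],"gripper": -1},{"angular": [0,0,0],"slide": [0.9,2.4,0],"gripper": -1},{"angular": [0,0,0],"slide": [0.9,2.4,0],"gripper": -1},{"angular": [0,0,0],"slide": [0.7,2.4,0],"gripper": -1},{"angular": [0,0,0],"slide": [0,0,0],"gripper": -1},{"angular": [0,0,0],"slide": [0,0,0],"gripper": -1}]'

```text
time_s: 3.32
eef_pos: [0.6446, 0.2959, 0.0902]
tcp_rot: [-2.331, -2.106, 0.0]
force: [-0.1, -0.2, -2.4]
grip_width: 0.0277
gripper_force: 62.2
```

```bash
python3 -c "
from h import *
st();snap('top','t2')
c=load('t2');cv2.imwrite('pics/t2c.png',cv2.resize(c['color'][90:250,130:310,::-1],None,fx=3,fy=3))"
```

```text
t 3.32 tcp [64.46 29.59  9.02] yaw_y -5.82 z [-0. -0. -1.] w 27.7 F [-0.1 -0.2 -2.4] j [0.37 0.6  1.37 0.   1.17 0.47]
```

View pics/t2c.png

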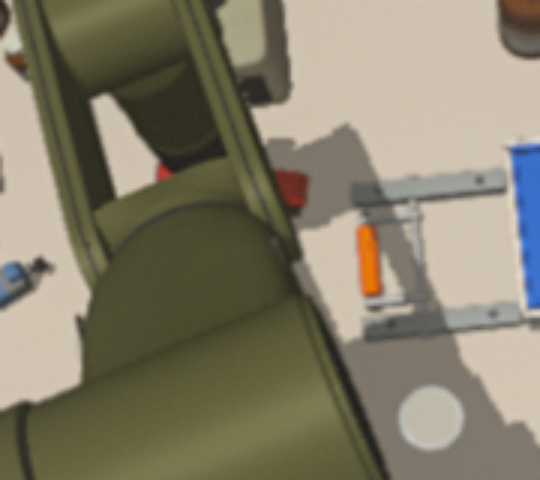

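The stapler is held and the roller is exposed at crop (369,260). Next I'll lower the stapler.

>>> servo_tool --motion '[{"angular": [0,0,0],"slide": [0,0,-2],"gripper": -1},{"angular": [0,0,0],"slide": [0,0,-2],"gripper": -1},{"angular": [0,0,0],"slide": [0,0,-1.5],"gripper": -1},{"angular": [0,0,0],"slide": [0,0,-0.9],"gripper": -1},{"angular": [0,0,0],"slide": [0,0,-0.5],"gripper": -1},{"angular": [0,0,0],"slide": [0,0,-0.3],"gripper": -1},{"angular": [0,0,0],"slide": [0,0,0],"gripper": -1}]'

```text
time_s: 3.95
eef_pos: [0.6464, 0.2963, 0.021]
tcp_rot: [-2.335, -2.101, -0.01]
force: [0.0, 6.2, 7.0]
grip_width: 0.0273
gripper_force: 64.3
```

>>> servo_tool --motion '[{"angular": [0,0,0],"slide": [0,0,0.1],"gripper": 1},{"angular": [0,0,0],"slide": [0,0,0],"gripper": 1},{"angular": [0,0,0],"slide": [0,0,0],"gripper": 1},{"angular": [0,0,0],"slide": [0,0,0],"gripper": 1},{"angular": [0,0,0],"slide": [0,0,0],"gripper": 1},{"angular": [0,0,0],"slide": [0,0,1.5],"gripper": 1},{"angular": [0,0,0],"slide": [0,0,3],"gripper": 1},{"angular": [0,0,0],"slide": [0,0,4],"gripper": 1},{"angular": [0,0,0],"slide": [0,0,4],"gripper": 1},{"angular": [0,0,0],"slide": [0,0,4],"gripper": 1}]'

```text
time_s: 4.78
eef_pos: [0.6442, 0.2939, 0.1851]
tcp_rot: [-2.334, -2.102, 0.003]
force: [0.4, 0.8, 0.2]
grip_width: 0.0857
gripper_force: 0.0
```

```bash
python3 -c "
from h import *
st();snap('wrist','w3')"
```

```text
t 4.78 tcp [64.42 29.39 18.51] yaw_y -5.96 z [-0.002 -0.001 -1.   ] w 85.7 F [0.4 0.8 0.2] j [ 0.37  0.52  1.26 -0.    1.36  0.47]
```

View pics/w3.png

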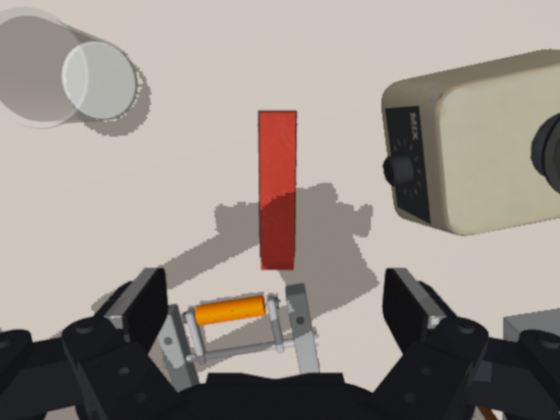

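Stapler stands alone on the bench at (278,190). Roller spans (197,314)–(264,307), beaker is upright at (100,80).

```bash
python3 -c "
from h import *
c=load('w3')
h=cv2.cvtColor(c['color'],cv2.COLOR_RGB2HSV);H,S,V=h[...,0],h[...,1],h[...,2]
m=(H>5)&(H<18)&(S>180)&(V>110);m[:280]=0;m[340:]=0;m[:,:180]=0;m[:,290:]=0
p=np.argwhere(m)[:,::-1].astype(np.float32);r=cv2.minAreaRect(p);print(r,len(p))
print([onz(c,q,.018).round(4) for q in cv2.boxPoints(r)],onz(c,r[0],.02))
print('stapler',[onz(c,q,.042).round(4) for q in [(259,111),(297,111),(294,269),(262,269)]])
print('beaker',onz(c,(100,80),0), 'run',[onz(c,q,.024).round(4) for q in [(163,308),(181,305),(286,287),(304,284)]])
o=np.array([.6028,.0088]);a=np.radians(4.3)
print('pred roller',o+.171*np.array([-np.sin(a),np.cos(a)]))
"
```

```text
((229.43045043945312, 310.0750427246094), (18.94799041748047, 69.22476196289062), 80.7066879272461) 707
[array([0.5552, 0.1896, 0.018 ]), array([0.6218, 0.1948, 0.018 ]), array([0.6224, 0.1745, 0.018 ]), array([0.5548, 0.169 , 0.018 ])] [0.58913562 0.18323733 0.02      ]
stapler [array([0.6392, 0.3624, 0.042 ]), array([0.6679, 0.3595, 0.042 ]), array([0.6541, 0.2296, 0.042 ]), array([0.6268, 0.2325, 0.042 ])]
beaker [0.50475477 0.40230617 0.        ] run [array([0.5279, 0.194 , 0.024 ]), array([0.5453, 0.1955, 0.024 ]), array([0.6453, 0.204 , 0.024 ]), array([0.6621, 0.2054, 0.024 ])]
pred roller [0.58997864 0.17931866]
```

>>> servo_tool --motion '[{"angular": [0,0,-6.64],"slide": [-0.5,-1,0],"gripper": 0},{"angular": [0,0,-6.64],"slide": [-0.5,-1,0],"gripper": 0},{"angular": [0,0,-6.64],"slide": [-0.5,-1,0],"gripper": 0},{"angular": [0,0,-6.64],"slide": [-0.5,-1,0],"gripper": 0},{"angular": [0,0,-6.64],"slide": [-0.5,-1,0],"gripper": -0.2},{"angular": [0,0,-6.64],"slide": [-0.5,-1,0],"gripper": -0.2},{"angular": [0,0,-6.64],"slide": [-0.5,-1,0],"gripper": -0.2},{"angular": [0,0,-6.64],"slide": [-0.5,-1,0],"gripper": -0.2},{"angular": [0,0,-6.64],"slide": [-0.5,-1,0],"gripper": -0.2},{"angular": [0,0,-6.64],"slide": [-0.5,-1,0],"gripper": -0.2},{"angular": [0,0,-6.64],"slide": [-0.4,-1.4,0],"gripper": -0.2},{"angular": [0,0,-6.64],"slide": [0,0,0],"gripper": -0.2}]'

```text
time_s: 5.83
eef_pos: [0.5894, 0.1779, 0.1838]
tcp_rot: [3.138, 0.109, -0.003]
force: [-0.2, 0.9, -0.4]
grip_width: 0.0341
gripper_force: 0.0
```

>>> servo_tool --motion '[{"angular": [0,0,0],"slide": [0,0,-2],"gripper": -0.2},{"angular": [0,0,0],"slide": [0,0,-2],"gripper": -0.2},{"angular": [0,0,0],"slide": [0,0,-2],"gripper": -0.2},{"angular": [0,0,0],"slide": [0,0,0],"gripper": -0.2},{"angular": [0,0,0],"slide": [0,0,0],"gripper": -0.2}]'

```text
time_s: 6.25
eef_pos: [0.5896, 0.18, 0.123]
tcp_rot: [3.139, 0.12, -0.006]
force: [0.3, -0.6, -0.1]
grip_width: 0.034
gripper_force: 0.0
```

```bash
python3 -c "
from h import *
st();c=snap('wrist','w4')
h=cv2.cvtColor(c['color'],cv2.COLOR_RGB2HSV);H,S,V=h[...,0],h[...,1],h[...,2]
m=(H>5)&(H<18)&(S>180)&(V>110)
p=np.argwhere(m)[:,::-1].astype(np.float32);r=cv2.minAreaRect(p);print(r,len(p));print([onz(c,q,.018).round(4) for q in cv2.boxPoints(r)])
c=load('t2');h=cv2.cvtColor(c['color'],cv2.COLOR_RGB2HSV);H,S,V=h[...,0],h[...,1],h[...,2]
m=(H>5)&(H<18)&(S>180)&(V>110);m[200:]=0;m[:160]=0;m[:,:240]=0;m[:,270:]=0
p=np.argwhere(m)[:,::-1];print(len(p),p.mean(0),onz(c,p.mean(0),.021))
"
```

```text
t 6.25 tcp [58.96 18.   12.3 ] yaw_y -85.64 z [-0.004 -0.001 -1.   ] w 34.0 F [ 0.3 -0.6 -0.1] j [ 0.23  0.46  1.55 -0.    1.13  1.72]
((275.5, 209.0), (92.0, 25.0), 90.0) 2020
[array([0.6219, 0.1907, 0.018 ]), array([0.6232, 0.1736, 0.018 ]), array([0.5558, 0.1677, 0.018 ]), array([0.5544, 0.186 , 0.018 ])]
117 [252.60683761 176.58119658] [0.58822103 0.17944735 0.021     ]
```

View pics/w4.png

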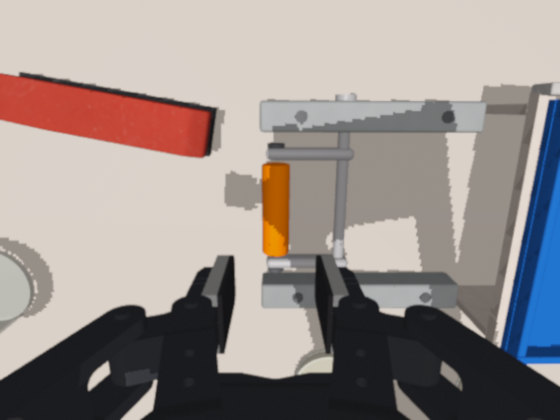

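Roller (275,209) is centred between the fingers, at (0.589, 0.180). I'll descend and grip it.

>>> servo_tool --motion '[{"angular": [0,0,0],"slide": [0,0,-3],"gripper": -0.2},{"angular": [0,0,0],"slide": [0,0,-3],"gripper": -0.2},{"angular": [0,0,0],"slide": [0,0,-2.5],"gripper": -0.2},{"angular": [0,0,0],"slide": [0,0,-1.5],"gripper": -0.2},{"angular": [0,0,0],"slide": [0,0,-1],"gripper": -0.2},{"angular": [0,0,0],"slide": [0,0,-0.6],"gripper": -0.2},{"angular": [0,0,0],"slide": [0,0,0],"gripper": -0.2},{"angular": [0,0,0],"slide": [0,0,0],"gripper": -1},{"angular": [0,0,0],"slide": [0,0,0],"gripper": -1},{"angular": [0,0,0],"slide": [0,0,0],"gripper": -1},{"angular": [0,0,0],"slide": [0,0,0],"gripper": -1}]'

```text
time_s: 7.22
eef_pos: [0.592, 0.1798, 0.0097]
tcp_rot: [3.138, 0.12, 0.004]
force: [0.3, -4.8, 3.6]
grip_width: 0.0174
gripper_force: 59.1
```

The grip width of 17.4 mm means the pads are closing above the roller's centre, so I'll reopen and go lower.

>>> servo_tool --motion '[{"angular": [0,0,0],"slide": [0,0,0],"gripper": -0.2},{"angular": [0,0,0],"slide": [0,0,0],"gripper": -0.2},{"angular": [0,0,0],"slide": [0,0,-0.3],"gripper": -0.2},{"angular": [0,0,0],"slide": [0,0,-0.1],"gripper": -0.2},{"angular": [0,0,0],"slide": [0,0,0],"gripper": -0.2}]'

```text
time_s: 7.63
eef_pos: [0.5903, 0.1808, 0.0038]
tcp_rot: [-3.139, -0.12, 0.002]
force: [0.3, -1.0, 0.4]
grip_width: 0.0343
gripper_force: 0.0
```

>>> servo_tool --motion '[{"angular": [0,0,0],"slide": [0,-0.1,-0.1],"gripper": -0.6},{"angular": [0,0,0],"slide": [0,0,0],"gripper": -1},{"angular": [0,0,0],"slide": [0,0,0],"gripper": -1},{"angular": [0,0,0],"slide": [0,0,0],"gripper": -1}]'

```text
time_s: 7.97
eef_pos: [0.5906, 0.1796, 0.0032]
tcp_rot: [-3.139, -0.12, 0.0]
force: [0.2, -0.1, 0.4]
grip_width: 0.0179
gripper_force: 58.6
```

>>> servo_tool --motion '[{"angular": [0,0,0],"slide": [0,-0.05,0.69],"gripper": -1},{"angular": [0,0,0],"slide": [0.01,-0.15,0.67],"gripper": -1},{"angular": [0,0,0],"slide": [0.02,-0.25,0.64],"gripper": -1},{"angular": [0,0,0],"slide": [0.03,-0.35,0.6],"gripper": -1},{"angular": [0,0,0],"slide": [0.03,-0.43,0.54],"gripper": -1},{"angular": [0,0,0],"slide": [0,0,0],"gripper": -1}]'

```text
time_s: 8.47
eef_pos: [0.5917, 0.166, 0.036]
tcp_rot: [3.139, 0.119, 0.001]
force: [-0.5, -0.6, -2.0]
grip_width: 0.0175
gripper_force: 58.8
```

>>> servo_tool --motion '[{"angular": [0,0,0],"slide": [0.04,-0.5,0.47],"gripper": -1},{"angular": [0,0,0],"slide": [0.04,-0.57,0.39],"gripper": -1},{"angular": [0,0,0],"slide": [0.05,-0.62,0.3],"gripper": -1},{"angular": [0,0,0],"slide": [0.05,-0.66,0.2],"gripper": -1},{"angular": [0,0,0],"slide": [0.05,-0.68,0.1],"gripper": -1},{"angular": [0,0,0],"slide": [0.05,-0.69,0],"gripper": -1},{"angular": [0,0,0],"slide": [0.05,-0.6,-0.1],"gripper": -1},{"angular": [0,0,0],"slide": [0,0,0],"gripper": -1}]'

```text
time_s: 9.13
eef_pos: [0.5949, 0.1227, 0.0483]
tcp_rot: [3.139, 0.118, -0.001]
force: [-1.4, -0.8, 1.1]
grip_width: 0.0178
gripper_force: 59.4
```

>>> servo_tool --motion '[{"angular": [0,0,0],"slide": [0,0,0],"gripper": -0.2},{"angular": [0,0,0],"slide": [0,0,0],"gripper": -0.2},{"angular": [0,0,0],"slide": [0,0,0],"gripper": -0.2},{"angular": [0,0,0],"slide": [0,0,1],"gripper": -0.2},{"angular": [0,0,0],"slide": [0,0,3],"gripper": -0.2},{"angular": [0,0,0],"slide": [0,0,4],"gripper": -0.2},{"angular": [0,0,0],"slide": [0,0,4],"gripper": -0.2},{"angular": [0,0,0],"slide": [0,0,0],"gripper": -0.2},{"angular": [0,0,0],"slide": [0,0,0],"gripper": -0.2}]'

```text
time_s: 9.88
eef_pos: [0.5977, 0.1247, 0.1727]
tcp_rot: [-3.138, -0.121, -0.014]
force: [-0.2, -0.7, -0.1]
grip_width: 0.0343
gripper_force: 0.0
```

```bash
python3 -c "
from h import *
st();c=snap('wrist','w5');snap('top','t5')
h=cv2.cvtColor(c['color'],cv2.COLOR_RGB2HSV);H,S,V=h[...,0],h[...,1],h[...,2]
m=(H>5)&(H<18)&(S>180)&(V>110)
p=np.argwhere(m)[:,::-1].astype(np.float32);r=cv2.minAreaRect(p);print(r,len(p));print([onz(c,q,.062).round(4) for q in cv2.boxPoints(r)])
"
```

```text
t 9.88 tcp [59.77 12.47 17.27] yaw_y -85.59 z [ 0.009  0.001 -1.   ] w 34.3 F [-0.2 -0.7 -0.1] j [0.14 0.4  1.52 0.   1.22 1.63]
((277.5, 215.0), (90.0, 25.0), 90.0) 1932
[array([0.6256, 0.134 , 0.062 ]), array([0.627 , 0.1164, 0.062 ]), array([0.5592, 0.1104, 0.062 ]), array([0.5577, 0.1292, 0.062 ])]
```

View pics/w5.png

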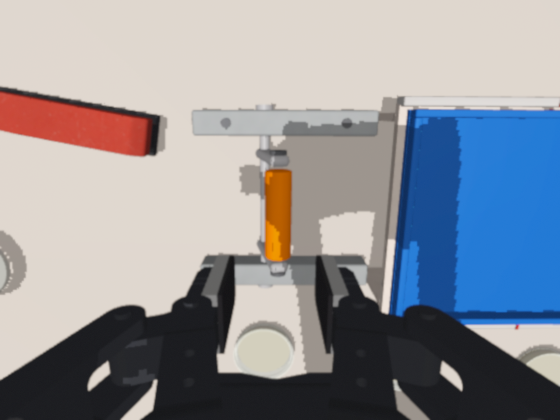

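Prop is up: roller at (277,215) maps to (0.592, 0.122), as expected when up. Tray front edge is at x≈395. Next I'll go behind the tray with the fingers shut.

>>> servo_tool --motion '[{"angular": [0,0,0],"slide": [0.2,-3.5,0],"gripper": -1},{"angular": [0,0,0],"slide": [0.2,-3.5,0],"gripper": -1},{"angular": [0,0,0],"slide": [0.2,-3.5,0],"gripper": -1},{"angular": [0,0,0],"slide": [0.2,-3.5,0],"gripper": -1},{"angular": [0,0,0],"slide": [0.2,-3.5,0],"gripper": -1},{"angular": [0,0,0],"slide": [0.2,-3.5,0],"gripper": -1},{"angular": [0,0,0],"slide": [0.2,-3.5,0],"gripper": -1},{"angular": [0,0,0],"slide": [0.2,-3.5,0],"gripper": -1},{"angular": [0,0,0],"slide": [0.2,-3.5,0],"gripper": -1},{"angular": [0,0,0],"slide": [0.1,-2.5,0],"gripper": -1},{"angular": [0,0,0],"slide": [0,0,0],"gripper": -1}]'

```text
time_s: 10.9
eef_pos: [0.6131, -0.2213, 0.166]
tcp_rot: [3.138, 0.113, -0.004]
force: [0.7, 0.1, 0.6]
grip_width: -0.0003
gripper_force: 0.0
```

>>> servo_tool --motion '[{"angular": [0,0,0],"slide": [0,0,-3],"gripper": -1},{"angular": [0,0,0],"slide": [0,0,-3],"gripper": -1},{"angular": [0,0,0],"slide": [0,0,-2.5],"gripper": -1},{"angular": [0,0,0],"slide": [0,0,-1],"gripper": -1},{"angular": [0,0,0],"slide": [0,0,0],"gripper": -1}]'

```text
time_s: 11.32
eef_pos: [0.6106, -0.2141, 0.0688]
tcp_rot: [-3.135, -0.12, 0.014]
force: [-0.4, 0.8, 0.2]
grip_width: 0.0004
gripper_force: 0.0
```

```bash
python3 -c "
from h import *
st();c=snap('wrist','w6')
"
```

```text
t 11.32 tcp [ 61.06 -21.41   6.88] yaw_y -85.61 z [-0.009  0.004 -1.   ] w 0.4 F [-0.4  0.8  0.2] j [-0.4   0.56  1.53  0.    1.06  1.09]
```

View pics/w6.png

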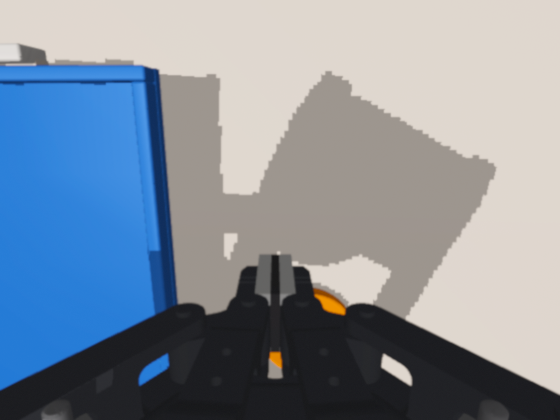

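>>> servo_tool --motion '[{"angular": [0,0,0],"slide": [0.5,0,0.5],"gripper": -1},{"angular": [0,0,0],"slide": [-0.1,1.3,0],"gripper": -1},{"angular": [0,0,0],"slide": [-0.1,1,0],"gripper": -1},{"angular": [0,0,0],"slide": [-0.04,0.5,0],"gripper": -1},{"angular": [0,0,0],"slide": [-0.04,0.5,0],"gripper": -1},{"angular": [0,0,0],"slide": [-0.04,0.5,0],"gripper": -1},{"angular": [0,0,0],"slide": [-0.06,0.8,0],"gripper": -1},{"angular": [0,0,0],"slide": [-0.07,1,0],"gripper": -1},{"angular": [0,0,0],"slide": [-0.07,1,0],"gripper": -1},{"angular": [0,0,0],"slide": [-0.07,1,0],"gripper": -1},{"angular": [0,0,0],"slide": [-0.07,1,0],"gripper": -1},{"angular": [0,0,0],"slide": [0,0,0],"gripper": -1}]'

```text
time_s: 12.37
eef_pos: [0.6136, -0.1296, 0.0797]
tcp_rot: [3.138, 0.121, 0.005]
force: [1.1, -0.8, 5.8]
grip_width: 0.0001
gripper_force: 3.3
```

```bash
python3 -c "
from h import *
st();snap('top','t7');c=load('t7');cv2.imwrite('pics/t7c.png',cv2.resize(c['color'][120:250,225:445,::-1],None,fx=3.6,fy=3.6,interpolation=cv2.INTER_CUBIC))
"
```

```text
t 12.37 tcp [ 61.36 -12.96   7.97] yaw_y -85.57 z [ 0.003 -0.001 -1.   ] w 0.1 F [ 1.1 -0.8  5.8] j [-0.28  0.52  1.58 -0.    1.04  1.22]
```

View pics/t7c.png

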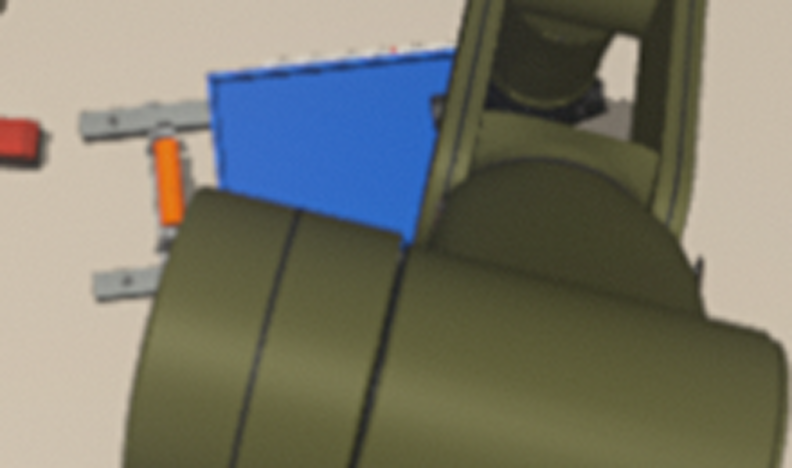

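Roller is still up at crop (168,180), and the tray has moved about 48 mm, so its rear edge is at about -0.131.

>>> servo_tool --motion '[{"angular": [0,0,0],"slide": [0,0,-0.4],"gripper": -1},{"angular": [0,0,0],"slide": [-0.04,0.5,0],"gripper": -1},{"angular": [0,0,0],"slide": [-0.04,0.6,0],"gripper": -1},{"angular": [0,0,0],"slide": [-0.05,0.7,0],"gripper": -1},{"angular": [0,0,0],"slide": [-0.05,0.7,0],"gripper": -1},{"angular": [0,0,0],"slide": [-0.05,0.7,0],"gripper": -1},{"angular": [0,0,0],"slide": [-0.05,0.7,0],"gripper": -1},{"angular": [0,0,0],"slide": [-0.05,0.7,0],"gripper": -1},{"angular": [0,0,0],"slide": [-0.03,0.5,0],"gripper": -1},{"angular": [0,0,0],"slide": [-0.02,0.3,0],"gripper": -1},{"angular": [0,0,0],"slide": [0,0,0],"gripper": -1}]'

```text
time_s: 13.33
eef_pos: [0.6117, -0.0832, 0.0795]
tcp_rot: [3.126, 0.123, 0.012]
force: [-4.1, -19.2, 23.0]
grip_width: -0.0004
gripper_force: 19.9
```

```bash
python3 -c "
from h import *
st();c=snap('wrist','w8')
"
```

```text
t 13.33 tcp [61.17 -8.32  7.95] yaw_y -85.51 z [ 0.008 -0.012 -1.   ] w -0.4 F [ -4.1 -19.2  23. ] j [-0.2   0.5   1.61 -0.01  1.02  1.3 ]
```

View pics/w8.png

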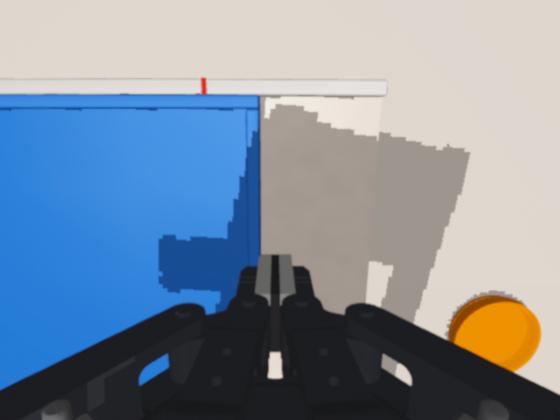

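Line mark is at x=204 and the tray rear at 259, so about 21 mm to go. An upward force of 23 N suggests the fingertip is pressing on the deck, so I'll raise it and see.

>>> servo_tool --motion '[{"angular": [0,0,0],"slide": [0.04,-0.5,0.2],"gripper": -1},{"angular": [0,0,0],"slide": [0,0,0.5],"gripper": -1},{"angular": [0,0,0],"slide": [0,0,0],"gripper": -1},{"angular": [0,0,0],"slide": [0,0,0],"gripper": -1}]'

```text
time_s: 13.72
eef_pos: [0.6089, -0.0813, 0.0813]
tcp_rot: [3.139, 0.12, 0.0]
force: [0.4, -3.6, 2.1]
grip_width: 0.0001
gripper_force: 2.4
```

```bash
python3 -c "
from h import *
st();c=snap('wrist','w9')
for f in('w8','w9'):
  c=load(f);h=cv2.cvtColor(c['color'],cv2.COLOR_RGB2HSV);H,S,V=h[...,0],h[...,1],h[...,2]
  b=(H>100)&(H<125)&(S>150);rd=((H<5)|(H>172))&(S>150)&(V>80)
  q=np.argwhere(rd[70:105,100:330])[:,::-1]+[100,70];print(f,'line',q.mean(0),len(q))
  for r in (98,102,112,130,160): print(r,np.where(b[r])[0].max(),end=' ')
"
```

```text
t 13.72 tcp [60.89 -8.13  8.13] yaw_y -85.63 z [ 0.    -0.001 -1.   ] w 0.1 F [ 0.4 -3.6  2.1] j [-0.2   0.5   1.61 -0.    1.03  1.29]
w8 line [203.34482759  86.01724138] 58
98 258 102 258 112 258 130 258 160 258 w9 line [208.87096774  79.43548387] 62
98 259 102 259 112 259 130 259 160 259
```

```bash
cat >> h.py <<'E'
Y=np.array([-.075,.9972])
def gap(f,row=98):
  c=load(f);h=cv2.cvtColor(c['color'],cv2.COLOR_RGB2HSV);H,S,V=h[...,0],h[...,1],h[...,2]
  b=(H>100)&(H<125)&(S>150);rd=((H<5)|(H>172))&(S>150)&(V>80)
  rd[:60]=0;rd[105:]=0;rd[:,:100]=0;rd[:,400:]=0
  q=np.argwhere(rd)[:,::-1].mean(0);L=onz(c,q,.078)[:2]
  u=np.where(b[row])[0].max()+.5
  T=onz(c,(u,row),.086)[:2];print(f,q,u,'rear minus line mm',(T-L)@Y*1000,'line world',L)
E
python3 -c "
from h import *
gap('w8');gap('w9')"
```

```text
w8 [203.34482759  86.01724138] 258.5 rear minus line mm -21.028041634385087 line world [ 0.68622417 -0.05002204]
w9 [208.87096774  79.43548387] 259.5 rear minus line mm -19.493843886032334 line world [ 0.6860894 -0.0500671]
```

>>> servo_tool --motion '[{"angular": [0,0,0],"slide": [-0.02,0.3,0],"gripper": -1},{"angular": [0,0,0],"slide": [-0.02,0.3,0],"gripper": -1},{"angular": [0,0,0],"slide": [-0.02,0.3,0],"gripper": -1},{"angular": [0,0,0],"slide": [-0.02,0.3,0],"gripper": -1},{"angular": [0,0,0],"slide": [-0.02,0.3,0],"gripper": -1},{"angular": [0,0,0],"slide": [0,0,0],"gripper": -1},{"angular": [0,0,0],"slide": [0,0,0],"gripper": -1}]'

```text
time_s: 14.35
eef_pos: [0.6081, -0.0658, 0.0811]
tcp_rot: [3.139, 0.121, -0.0]
force: [0.3, -3.8, 3.0]
grip_width: 0.0001
gripper_force: 1.8
```

```bash
python3 -c "
from h import *
st();snap('wrist','w10');gap('w10')"
```

```text
t 14.35 tcp [60.81 -6.58  8.11] yaw_y -85.58 z [-0. -0. -1.] w 0.1 F [ 0.3 -3.8  3. ] j [-0.18  0.5   1.61 -0.    1.03  1.32]
w10 [250.  81.] 257.5 rear minus line mm -3.155327607146852 line world [ 0.68590483 -0.05006664]
```

>>> servo_tool --motion '[{"angular": [0,0,0],"slide": [-0.01,0.15,0],"gripper": -1},{"angular": [0,0,0],"slide": [-0.01,0.15,0],"gripper": -1},{"angular": [0,0,0],"slide": [0,0,0],"gripper": -1},{"angular": [0,0,0],"slide": [0,0,0],"gripper": -1}]'

```text
time_s: 14.73
eef_pos: [0.6077, -0.063, 0.0811]
tcp_rot: [3.139, 0.12, -0.001]
force: [1.2, -4.8, 2.2]
grip_width: 0.0001
gripper_force: 2.2
```

```bash
python3 -c "
from h import *
st();snap('wrist','w11');gap('w11')"
```

```text
t 14.73 tcp [60.77 -6.3   8.11] yaw_y -85.62 z [-0. -0. -1.] w 0.1 F [ 1.2 -4.8  2.2] j [-0.17  0.5   1.61 -0.    1.03  1.32]
w11 [257.03846154  80.15384615] 258.5 rear minus line mm -0.8391166218690214 line world [ 0.68594594 -0.05005871]
```

>>> servo_tool --motion '[{"angular": [0,0,0],"slide": [0,-1.5,0],"gripper": -1},{"angular": [0,0,0],"slide": [0,-0.5,1.5],"gripper": -1},{"angular": [0,0,0],"slide": [0,0,3.5],"gripper": 0},{"angular": [0,0,0],"slide": [-3,1,0],"gripper": 0.85},{"angular": [0,0,0],"slide": [-3,1.2,0],"gripper": 0.85},{"angular": [0,0,0],"slide": [-3,1.2,0],"gripper": 0.85},{"angular": [0,0,0],"slide": [-3,1.2,0],"gripper": 0.85},{"angular": [0,0,0],"slide": [-3,1.2,0],"gripper": 0.85},{"angular": [0,0,0],"slide": [-2,0.8,0],"gripper": 0.85},{"angular": [0,0,0],"slide": [0,0,0],"gripper": 0.85},{"angular": [0,0,0],"slide": [0,0,0],"gripper": 0.85}]'

```text
time_s: 15.7
eef_pos: [0.4356, -0.0163, 0.131]
tcp_rot: [-3.138, -0.12, 0.003]
force: [-0.2, -0.1, 0.8]
grip_width: 0.079
gripper_force: 0.0
```

```bash
python3 -c "
from h import *
st();snap('wrist','w12');snap('top','t12')"
```

```text
t 15.7 tcp [43.56 -1.63 13.1 ] yaw_y -85.61 z [-0.002  0.001 -1.   ] w 79.0 F [-0.2 -0.1  0.8] j [-0.14  0.23  1.92  0.    0.99  1.36]
```

View pics/w12.png

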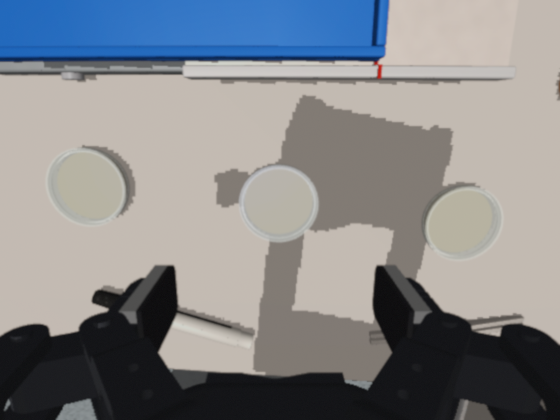

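Dishes are at (87,187), (279,203) and (464,223). The line mark is at (380,71) with the tray's rear edge near 387.

```bash
cat >> h.py <<'E'
def at(f,pts,z):
  c=load(f)
  for p in pts: print(p,onz(c,p,z).round(4))
def circ(f,x,y,r=60,z=.013):
  "dish rim circle nearest the given pixel"
  c=load(f);g=cv2.medianBlur(cv2.cvtColor(c["color"],cv2.COLOR_RGB2GRAY),3)
  x0,y0=max(x-r,0),max(y-r,0);q=cv2.HoughCircles(g[y0:y+r,x0:x+r],cv2.HOUGH_GRADIENT_ALT,1.5,20,param1=100,param2=.6,minRadius=25,maxRadius=50)
  if q is None: print("none");return
  for u in q[0][:2]: print((u[:2]+[x0,y0]).round(1),u[2],onz(c,u[:2]+[x0,y0],z).round(4))
E
python3 -c "
from h import *
at('w12',[(87,187),(279,203),(464,223)],.013)
for p in [(87,187),(279,203),(464,223)]: circ('w12',*p)
c=load('w12');L=onz(c,(380,71),.078);T=onz(c,(385.5,47),.086);print((T-L)[:2]@Y,L)
print('tray near rim',onz(c,(100,60),.07),onz(c,(384,58),.07))
"
```

```text
(87, 187) [0.4386 0.1229 0.013 ]
(279, 203) [ 0.4375 -0.019   0.013 ]
(464, 223) [ 0.4328 -0.1595  0.013 ]
[ 88.5 190. ] 36.456715 [0.4364 0.1219 0.013 ]
[ 88.5 190. ] 44.550808 [0.4364 0.1219 0.013 ]
[279.  204.5] 36.106792 [ 0.4363 -0.0191  0.013 ]
[458.  215.5] 33.64057 [ 0.4383 -0.1537  0.013 ]
[458.  215.5] 43.13609 [ 0.4383 -0.1537  0.013 ]
0.000373237564670397 [ 0.52671048 -0.06244893  0.078     ]
tray near rim [0.52182612 0.0826451  0.07      ] [ 0.53416439 -0.06566596  0.07      ]
```

>>> servo_tool --motion '[{"angular": [0,0,0],"slide": [0.1,-0.25,-3],"gripper": 0.85},{"angular": [0,0,0],"slide": [0,0,-3],"gripper": 0.85},{"angular": [0,0,0],"slide": [0,0,-2.5],"gripper": 0.85},{"angular": [0,0,0],"slide": [0,0,-2],"gripper": 0.85},{"angular": [0,0,0],"slide": [0,0,-1.3],"gripper": 0.85},{"angular": [0,0,0],"slide": [0,0,-0.8],"gripper": 0.85},{"angular": [0,0,0],"slide": [0,0,0],"gripper": 0.85},{"angular": [0,0,0],"slide": [0,0,0],"gripper": -1},{"angular": [0,0,0],"slide": [0,0,0],"gripper": -1},{"angular": [0,0,0],"slide": [0,0,0],"gripper": -1},{"angular": [0,0,0],"slide": [0,0,0],"gripper": -1}]'

```text
time_s: 16.72
eef_pos: [0.4399, -0.0198, 0.0067]
tcp_rot: [3.139, 0.12, 0.004]
force: [-0.2, -0.4, 4.6]
grip_width: 0.055
gripper_force: 62.3
```

>>> servo_tool --motion '[{"angular": [0,0,0],"slide": [0,0,0.8],"gripper": -1},{"angular": [0,0,0],"slide": [0,0,2],"gripper": -1},{"angular": [0,0,0],"slide": [0,0,3],"gripper": -1},{"angular": [0,0,0],"slide": [0,0,3],"gripper": -1},{"angular": [0,0,0],"slide": [2,0.3,2],"gripper": -1},{"angular": [0,0,0],"slide": [3,0.4,0.5],"gripper": -1},{"angular": [0,0,0],"slide": [3,0.4,0],"gripper": -1},{"angular": [0,0,0],"slide": [3,0.4,0],"gripper": -1},{"angular": [0,0,0],"slide": [3,0.4,0],"gripper": -1},{"angular": [0,0,0],"slide": [3,0.4,0],"gripper": -1},{"angular": [0,0,0],"slide": [2.7,0.3,0],"gripper": -1},{"angular": [0,0,0],"slide": [0,0,0],"gripper": -1}]'

```text
time_s: 17.72
eef_pos: [0.6427, 0.007, 0.12]
tcp_rot: [3.139, 0.121, 0.014]
force: [1.0, 0.7, 0.1]
grip_width: 0.0547
gripper_force: 63.2
```

>>> servo_tool --motion '[{"angular": [0,0,0],"slide": [0,0,0],"gripper": -1}]'

```text
time_s: 17.8
eef_pos: [0.6373, 0.0067, 0.1191]
tcp_rot: [3.139, 0.121, 0.003]
force: [-1.1, 0.2, -0.7]
grip_width: 0.0552
gripper_force: 63.2
```

```bash
python3 -c "
from h import *
st();snap('wrist','w13')"
```

```text
t 17.8 tcp [63.73  0.67 11.91] yaw_y -85.59 z [ 0.002 -0.    -1.   ] w 55.2 F [-1.1  0.2 -0.7] j [-0.06  0.49  1.52  0.    1.14  1.44]
```

View pics/w13.png

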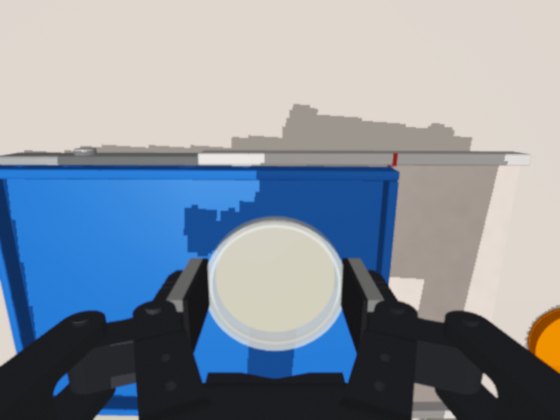

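The dish is held level at (275,283) over the tray, inside its walls. I'll lower it and release.

>>> servo_tool --motion '[{"angular": [0,0,0],"slide": [0,0,-1.2],"gripper": -1},{"angular": [0,0,0],"slide": [0,0,-1.2],"gripper": -1},{"angular": [0,0,0],"slide": [0,0,-0.7],"gripper": -1},{"angular": [0,0,0],"slide": [0,0,-0.4],"gripper": -1},{"angular": [0,0,0],"slide": [0,0,0],"gripper": -1},{"angular": [0,0,0],"slide": [0,0,0],"gripper": -1}]'

```text
time_s: 18.35
eef_pos: [0.6353, 0.0064, 0.0836]
tcp_rot: [-3.139, -0.12, 0.001]
force: [1.2, -0.3, -0.4]
grip_width: 0.0547
gripper_force: 63.4
```

>>> servo_tool --motion '[{"angular": [0,0,0],"slide": [0,0,-0.15],"gripper": -1},{"angular": [0,0,0],"slide": [0,0,0],"gripper": 0.6},{"angular": [0,0,0],"slide": [0,0,0],"gripper": 0.6},{"angular": [0,0,0],"slide": [0,0,0],"gripper": 0.6},{"angular": [0,0,0],"slide": [0,0,1],"gripper": 0.6},{"angular": [0,0,0],"slide": [0,0,2.5],"gripper": 0.6},{"angular": [0,0,0],"slide": [-3,-2,1],"gripper": 0.85},{"angular": [0,0,0],"slide": [-3.4,-2.4,0],"gripper": 0.85},{"angular": [0,0,0],"slide": [-3.4,-2.4,0],"gripper": 0.85},{"angular": [0,0,0],"slide": [-3.4,-3,0],"gripper": 0.85},{"angular": [0,0,0],"slide": [-3.4,-3,0],"gripper": 0.85},{"angular": [0,0,0],"slide": [-3.4,-3.4,0],"gripper": 0.85}]'

```text
time_s: 19.35
eef_pos: [0.4443, -0.1467, 0.1277]
tcp_rot: [3.139, 0.122, 0.001]
force: [0.7, 0.0, -0.2]
grip_width: 0.0791
gripper_force: 0.0
```

>>> servo_tool --motion '[{"angular": [0,0,0],"slide": [0,0,0],"gripper": 0.85},{"angular": [0,0,0],"slide": [0,0,0],"gripper": 0.85},{"angular": [0,0,0],"slide": [0,0,0],"gripper": 0.85}]'

```text
time_s: 19.6
eef_pos: [0.4469, -0.1466, 0.1277]
tcp_rot: [3.139, 0.118, 0.004]
force: [-0.7, 0.2, 0.8]
grip_width: 0.0789
gripper_force: 0.0
```

```bash
python3 -c "
from h import *
st();c=snap('wrist','w14')
h=cv2.cvtColor(c['color'],cv2.COLOR_RGB2HSV);circ('w14',279,205,80)
cv2.imwrite('pics/w14s.png',cv2.resize(c['color'][:,:,::-1],None,fx=.7,fy=.7))"
```

```text
t 19.6 tcp [ 44.69 -14.66  12.77] yaw_y -85.71 z [ 0.002 -0.    -1.   ] w 78.9 F [-0.7  0.2  0.8] j [-0.41  0.27  1.86  0.    1.    1.09]
[290.5 227. ] 36.35737 [ 0.4323 -0.1593  0.013 ]
```

View pics/w14s.png

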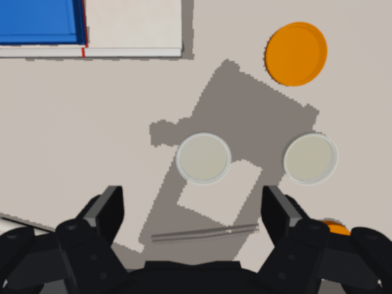

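Dish2 is at picture (203,159), or (0.4325, -0.159). Dish3 is at (310,159), and the orange ones stay off to the side. That was my last allowed picture, so I'll work from measurements from here.

>>> servo_tool --motion '[{"angular": [0,0,0],"slide": [-0.7,-0.65,-2],"gripper": 0.85},{"angular": [0,0,0],"slide": [-0.7,-0.65,-2],"gripper": 0.85},{"angular": [0,0,0],"slide": [0,0,-2],"gripper": 0.85},{"angular": [0,0,0],"slide": [0,0,-2],"gripper": 0.85},{"angular": [0,0,0],"slide": [0,0,0],"gripper": 0.85},{"angular": [0,0,0],"slide": [0,0,0],"gripper": 0.85}]'

```text
time_s: 20.15
eef_pos: [0.4323, -0.158, 0.0461]
tcp_rot: [-3.138, -0.123, 0.003]
force: [-0.3, -0.4, -0.8]
grip_width: 0.0793
gripper_force: 0.0
```

```bash
python3 -c "
from h import *
st()"
```

```text
t 20.15 tcp [ 43.23 -15.8    4.61] yaw_y -85.5 z [-0.002  0.001 -1.   ] w 79.3 F [-0.3 -0.4 -0.8] j [-0.44  0.39  1.98  0.    0.78  1.05]
```

>>> servo_tool --motion '[{"angular": [0,0,0],"slide": [0,-0.1,-2],"gripper": 0.85},{"angular": [0,0,0],"slide": [0,0,-1.2],"gripper": 0.85},{"angular": [0,0,0],"slide": [0,0,-0.8],"gripper": 0.85},{"angular": [0,0,0],"slide": [0,0,0],"gripper": 0.85},{"angular": [0,0,0],"slide": [0,0,0],"gripper": -1},{"angular": [0,0,0],"slide": [0,0,0],"gripper": -1},{"angular": [0,0,0],"slide": [0,0,0],"gripper": -1},{"angular": [0,0,0],"slide": [0,0,0],"gripper": -1}]'

```text
time_s: 20.82
eef_pos: [0.4355, -0.1617, 0.0123]
tcp_rot: [3.135, 0.121, 0.013]
force: [-1.9, 24.6, 78.1]
grip_width: 0.0379
gripper_force: 39.2
```

>>> servo_tool --motion '[{"angular": [0,0,0],"slide": [0,0,1],"gripper": -1},{"angular": [0,0,0],"slide": [0,0,2],"gripper": -1},{"angular": [0,0,0],"slide": [0,0,3],"gripper": -1},{"angular": [0,0,0],"slide": [0,0,3],"gripper": -1},{"angular": [0,0,0],"slide": [0,0,2.5],"gripper": -1},{"angular": [0,0,0],"slide": [0,0,0],"gripper": -1}]'

```text
time_s: 21.32
eef_pos: [0.4356, -0.1618, 0.1276]
tcp_rot: [3.134, 0.12, 0.016]
force: [0.7, -0.2, 1.1]
grip_width: 0.0
gripper_force: 0.0
```

>>> servo_tool --motion '[{"angular": [0,0,0],"slide": [0,0,0],"gripper": 0.85},{"angular": [0,0,0],"slide": [0,0,0],"gripper": 0.85},{"angular": [0,0,0],"slide": [0,0,0],"gripper": 0.85},{"angular": [0,0,0],"slide": [0,0,0],"gripper": 0.85}]'

```text
time_s: 21.65
eef_pos: [0.4309, -0.1596, 0.1207]
tcp_rot: [-3.138, -0.12, 0.004]
force: [-0.5, 0.0, 0.6]
grip_width: 0.0483
gripper_force: 0.0
```

```bash
python3 -c "
from h import *
st();c=snap('wrist','w15');snap('top','t15')
circ('w15',279,215,90)
h=cv2.cvtColor(c['color'],cv2.COLOR_RGB2HSV);H,S,V=h[...,0],h[...,1],h[...,2]
m=((S>42)&(S<80)&(H>22)&(H<36)&(V>150)).astype(np.uint8)
n,l,s,ce=cv2.connectedComponentsWithStats(m)
for i in range(1,n):
  if s[i,4]>400: print(s[i],ce[i],onz(c,ce[i],.013).round(4))
print(h[227,290],h[150,280])
"
```

```text
t 21.65 tcp [ 43.09 -15.96  12.07] yaw_y -85.63 z [-0.002  0.001 -1.   ] w 48.3 F [-0.5  0.   0.6] j [-0.45  0.27  1.89  0.    0.98  1.05]
[282.  204.5] 37.546837 [ 0.4343 -0.1642  0.013 ]
[ 25  23 188] [ 14  25 135]
```

>>> servo_tool --motion '[{"angular": [0,0,0],"slide": [0.3,-0.45,0],"gripper": 0.85},{"angular": [0,0,0],"slide": [0,0,-2],"gripper": 0.85},{"angular": [0,0,0],"slide": [0,0,-2.5],"gripper": 0.85},{"angular": [0,0,0],"slide": [0,0,-2.5],"gripper": 0.85},{"angular": [0,0,0],"slide": [0,0,-2],"gripper": 0.85},{"angular": [0,0,0],"slide": [0,0,-1.5],"gripper": 0.85},{"angular": [0,0,0],"slide": [0,0,-0.8],"gripper": 0.85},{"angular": [0,0,0],"slide": [0,0,-0.5],"gripper": 0.85},{"angular": [0,0,0],"slide": [0,0,0],"gripper": 0.85},{"angular": [0,0,0],"slide": [0,0,0],"gripper": 0.85}]'

```text
time_s: 22.58
eef_pos: [0.4352, -0.1649, 0.004]
tcp_rot: [3.139, 0.12, 0.0]
force: [0.5, 0.0, 0.4]
grip_width: 0.0791
gripper_force: 0.0
```

>>> servo_tool --motion '[{"angular": [0,0,0],"slide": [0,0.05,-0.5],"gripper": 0.85},{"angular": [0,0,0],"slide": [0,0,0],"gripper": 0.3},{"angular": [0,0,0],"slide": [0,0,0],"gripper": 0.2},{"angular": [0,0,0],"slide": [0,0,0],"gripper": 0.2},{"angular": [0,0,0],"slide": [0,0,0],"gripper": 0.2}]'

```text
time_s: 23.0
eef_pos: [0.4351, -0.1642, -0.0001]
tcp_rot: [3.139, 0.12, 0.002]
force: [-1.9, -0.4, 7.0]
grip_width: 0.0566
gripper_force: 62.1
```

>>> servo_tool --motion '[{"angular": [0,0,0],"slide": [0,0,0.8],"gripper": 0.2},{"angular": [0,0,0],"slide": [0,0,2],"gripper": 0.2},{"angular": [0,0,0],"slide": [0,0,3],"gripper": 0.2},{"angular": [0,0,0],"slide": [0,0,3],"gripper": 0.2},{"angular": [0,0,0],"slide": [0.5,1,3],"gripper": 0.2},{"angular": [0,0,0],"slide": [2,2.7,0.2],"gripper": 0.2},{"angular": [0,0,0],"slide": [2,2.7,0],"gripper": 0.2},{"angular": [0,0,0],"slide": [2,2.7,0],"gripper": 0.2},{"angular": [0,0,0],"slide": [2,2.7,0],"gripper": 0.2},{"angular": [0,0,0],"slide": [2,2.7,0],"gripper": 0.2},{"angular": [0,0,0],"slide": [2,2.7,0],"gripper": 0.2},{"angular": [0,0,0],"slide": [2,2.7,0],"gripper": 0.2}]'

```text
time_s: 24.0
eef_pos: [0.5804, 0.0364, 0.1197]
tcp_rot: [3.139, 0.12, 0.001]
force: [1.2, -0.7, -0.7]
grip_width: 0.0564
gripper_force: 63.7
```

>>> servo_tool --motion '[{"angular": [0,0,0],"slide": [2,2.7,0],"gripper": 0.2},{"angular": [0,0,0],"slide": [2,2.7,0],"gripper": 0.2},{"angular": [0,0,0],"slide": [1,0.7,0],"gripper": 0.2},{"angular": [0,0,0],"slide": [0,0,0],"gripper": 0.2},{"angular": [0,0,0],"slide": [0,0,0],"gripper": 0.2},{"angular": [0,0,0],"slide": [0,0,0],"gripper": 0.2}]'

```text
time_s: 24.5
eef_pos: [0.6286, 0.0953, 0.1189]
tcp_rot: [3.139, 0.12, -0.002]
force: [0.3, 1.1, -1.3]
grip_width: 0.0561
gripper_force: 63.7
```

```bash
python3 -c "
from h import *
st()"
```

```text
t 24.5 tcp [62.86  9.53 11.89] yaw_y -85.63 z [-0.002 -0.001 -1.   ] w 56.1 F [ 0.3  1.1 -1.3] j [ 0.08  0.49  1.52 -0.    1.14  1.58]
```

>>> servo_tool --motion '[{"angular": [0,0,0],"slide": [0.1,0,-1.4],"gripper": 0.2},{"angular": [0,0,0],"slide": [0,0,-1.2],"gripper": 0.2},{"angular": [0,0,0],"slide": [0,0,-0.8],"gripper": 0.2},{"angular": [0,0,0],"slide": [0,0,-0.5],"gripper": 0.2},{"angular": [0,0,0],"slide": [0,0,-0.2],"gripper": 0.2},{"angular": [0,0,0],"slide": [0,0,0],"gripper": 0.2},{"angular": [0,0,0],"slide": [0,0,0],"gripper": 0.2}]'

```text
time_s: 25.08
eef_pos: [0.6309, 0.0957, 0.0779]
tcp_rot: [3.139, 0.12, 0.0]
force: [0.3, 0.2, -1.0]
grip_width: 0.0563
gripper_force: 63.7
```

>>> servo_tool --motion '[{"angular": [0,0,0],"slide": [0,0,-0.15],"gripper": 0.2},{"angular": [0,0,0],"slide": [0,0,0],"gripper": 0.6},{"angular": [0,0,0],"slide": [0,0,0],"gripper": 0.6},{"angular": [0,0,0],"slide": [0,0,0],"gripper": 0.6},{"angular": [0,0,0],"slide": [0,0,1],"gripper": 0.6},{"angular": [0,0,0],"slide": [0,0,3],"gripper": 0.6},{"angular": [0,0,0],"slide": [0,0,3.5],"gripper": 0.6},{"angular": [0,0,0],"slide": [-2.6,-2.2,3],"gripper": 0.85},{"angular": [0,0,0],"slide": [-2.6,-2.2,0],"gripper": 0.85},{"angular": [0,0,0],"slide": [-2.6,-2.2,0],"gripper": 0.85},{"angular": [0,0,0],"slide": [0,0,0],"gripper": 0.85},{"angular": [0,0,0],"slide": [0,0,0],"gripper": 0.85}]'

```text
time_s: 26.08
eef_pos: [0.5537, 0.0309, 0.1801]
tcp_rot: [-3.139, -0.117, -0.001]
force: [0.6, 0.6, -0.1]
grip_width: 0.0792
gripper_force: 0.0
```

```bash
cat >> h.py <<'E'
O=np.array([.602,.0088]);X=np.array([.9972,.075])
def trayview(f):
  c=load(f);h=cv2.cvtColor(c['color'],cv2.COLOR_RGB2HSV);H,S,V=h[...,0],h[...,1],h[...,2]
  b=((H>100)&(H<125)&(S>120)).astype(np.uint8)
  k,_=cv2.findContours(b,cv2.RETR_CCOMP,cv2.CHAIN_APPROX_NONE);hi=cv2.findContours(b,cv2.RETR_CCOMP,cv2.CHAIN_APPROX_NONE)[1][0]
  for q,hh in zip(k,hi):
    if hh[3]>=0 and cv2.contourArea(q)>800:
      (u,r)=cv2.minEnclosingCircle(q);a=cv2.contourArea(q);w=onz(c,u,.087)[:2]-O
      print('hole',np.round(u,1),round(r,1),a,'tray xy',(w@X).round(4),(w@Y-.04).round(4))
  rd=((H<5)|(H>172))&(S>150)&(V>80);n,l,s,ce=cv2.connectedComponentsWithStats(rd.astype(np.uint8))
  for i in range(1,n):
    if 8<s[i,4]<150: w=onz(c,ce[i],.078)[:2]-O;print('red',ce[i].round(1),s[i,4],(w@X).round(4),(w@Y).round(4))
  r=max(k,key=cv2.contourArea);
  for p in cv2.boxPoints(cv2.minAreaRect(r)): w=onz(c,p,.086)[:2]-O;print('tray corner',p.round(1),(w@X).round(4),(w@Y).round(4))
E
python3 -c "
from h import *
st();snap('wrist','w16');snap('top','t16');print('wrist');trayview('w16');print('top');trayview('t16')"
```

```text
t 26.08 tcp [55.37  3.09 18.01] yaw_y -85.73 z [ 0.001  0.    -1.   ] w 79.2 F [ 0.6  0.6 -0.1] j [-0.02  0.32  1.62  0.    1.2   1.48]
wrist
hole [324.1  93.5] 52.0 7873.5 tray xy 0.0317 -0.0448
hole [179.   87.5] 52.5 7882.5 tray xy 0.0353 0.045
red [423.5  12. ] 12 0.0799 -0.0651
red [399.5 257.7] 11 -0.0816 -0.0651
tray corner [79. 18.] 0.0748 0.1423
tray corner [428.  18.] 0.0748 -0.0652
tray corner [428. 252.] -0.0739 -0.0817
tray corner [ 79. 252.] -0.0741 0.1633
top
tray corner [279.6 172.4] -0.0142 0.0928
tray corner [331.  166.8] -0.0137 -0.0451
tray corner [333.4 189.4] -0.0757 -0.0443
tray corner [282.1 194.9] -0.0762 0.0923
```

>>> servo_tool --motion '[{"angular": [0,0,0],"slide": [-1.2,-3.3,0],"gripper": 0.85},{"angular": [0,0,0],"slide": [-1.2,-3.3,0],"gripper": 0.85},{"angular": [0,0,0],"slide": [-1.2,-3.3,0],"gripper": 0.85},{"angular": [0,0,0],"slide": [-1.2,-3.3,0],"gripper": 0.85},{"angular": [0,0,0],"slide": [-1.2,-3.3,0],"gripper": 0.85},{"angular": [0,0,0],"slide": [-1.2,-3.3,-1],"gripper": 0.85},{"angular": [0,0,0],"slide": [-1.2,-3.3,-1],"gripper": 0.85},{"angular": [0,0,0],"slide": [-1.2,-3.3,-2],"gripper": 0.85},{"angular": [0,0,0],"slide": [-1.2,-3.3,-1.5],"gripper": 0.85},{"angular": [0,0,0],"slide": [-0.5,-0.7,0],"gripper": 0.85},{"angular": [0,0,0],"slide": [0,0,0],"gripper": 0.85},{"angular": [0,0,0],"slide": [0,0,0],"gripper": 0.85}]'

```text
time_s: 27.18
eef_pos: [0.443, -0.2724, 0.1238]
tcp_rot: [-3.139, -0.118, -0.001]
force: [0.5, -0.1, 0.5]
grip_width: 0.0789
gripper_force: 0.0
```

```bash
python3 -c "
from h import *
st();c=snap('wrist','w17');circ('w17',279,210,90)
for y in range(140,290,15): print(c['color'][y,200:360:16].sum(1).tolist())"
```

```text
t 27.18 tcp [ 44.3  -27.24  12.38] yaw_y -85.7 z [ 0.     0.001 -1.   ] w 78.9 F [ 0.5 -0.1  0.5] j [-0.63  0.34  1.77  0.    1.04  0.86]
[276.  211.5] 37.61088 [ 0.4405 -0.2732  0.013 ]
[563, 563, 562, 562, 563, 551, 372, 373, 372, 373]
[562, 562, 563, 562, 563, 373, 373, 372, 372, 373]
[563, 563, 563, 563, 387, 368, 372, 373, 372, 372]
[563, 373, 373, 516, 539, 538, 537, 372, 372, 372]
[563, 372, 372, 537, 537, 535, 534, 581, 373, 372]
[563, 563, 373, 536, 534, 533, 533, 531, 373, 373]
[563, 389, 373, 523, 534, 532, 532, 512, 373, 480]
[562, 373, 373, 563, 554, 550, 586, 563, 563, 563]
[373, 373, 563, 563, 563, 562, 563, 563, 562, 562]
[373, 373, 411, 563, 563, 562, 563, 564, 562, 373]
```

>>> servo_tool --motion '[{"angular": [0,0,0],"slide": [-0.25,-0.05,0],"gripper": 0.85},{"angular": [0,0,0],"slide": [0,0,-2],"gripper": 0.85},{"angular": [0,0,0],"slide": [0,0,-2.5],"gripper": 0.85},{"angular": [0,0,0],"slide": [0,0,-2.5],"gripper": 0.85},{"angular": [0,0,0],"slide": [0,0,-2],"gripper": 0.85},{"angular": [0,0,0],"slide": [0,0,-1.5],"gripper": 0.85},{"angular": [0,0,0],"slide": [0,0,-0.8],"gripper": 0.85},{"angular": [0,0,0],"slide": [0,0,-0.7],"gripper": 0.85},{"angular": [0,0,0],"slide": [0,0,0],"gripper": 0.85},{"angular": [0,0,0],"slide": [0,0,0],"gripper": 0.85}]'

```text
time_s: 28.07
eef_pos: [0.4401, -0.2726, 0.0043]
tcp_rot: [3.139, 0.121, 0.001]
force: [-0.1, -0.0, -0.4]
grip_width: 0.0788
gripper_force: 0.0
```

>>> servo_tool --motion '[{"angular": [0,0,0],"slide": [0,0,-0.4],"gripper": 0.85},{"angular": [0,0,0],"slide": [0,0,0],"gripper": 0.3},{"angular": [0,0,0],"slide": [0,0,0],"gripper": 0.2},{"angular": [0,0,0],"slide": [0,0,0],"gripper": 0.2},{"angular": [0,0,0],"slide": [0,0,0],"gripper": 0.2}]'

```text
time_s: 28.48
eef_pos: [0.4398, -0.2731, 0.001]
tcp_rot: [3.139, 0.119, 0.002]
force: [-0.7, 1.1, 6.6]
grip_width: 0.0561
gripper_force: 62.1
```

>>> servo_tool --motion '[{"angular": [0,0,0],"slide": [0,0,0.8],"gripper": 0.2},{"angular": [0,0,0],"slide": [0,0,2],"gripper": 0.2},{"angular": [0,0,0],"slide": [0,0,3],"gripper": 0.2},{"angular": [0,0,0],"slide": [0,0,3],"gripper": 0.2},{"angular": [0,0,0],"slide": [0.5,1,3],"gripper": 0.2},{"angular": [0,0,0],"slide": [1.3,2.9,0.2],"gripper": 0.2},{"angular": [0,0,0],"slide": [1.3,2.9,0],"gripper": 0.2},{"angular": [0,0,0],"slide": [1.3,2.9,0],"gripper": 0.2},{"angular": [0,0,0],"slide": [1.3,2.9,0],"gripper": 0.2},{"angular": [0,0,0],"slide": [1.3,2.9,0],"gripper": 0.2},{"angular": [0,0,0],"slide": [1.3,2.9,0],"gripper": 0.2},{"angular": [0,0,0],"slide": [1.3,2.9,0],"gripper": 0.2}]'

```text
time_s: 29.48
eef_pos: [0.5358, -0.0585, 0.1207]
tcp_rot: [3.139, 0.12, 0.001]
force: [0.9, 0.3, -1.0]
grip_width: 0.0562
gripper_force: 63.7
```

>>> servo_tool --motion '[{"angular": [0,0,0],"slide": [1.3,2.9,0],"gripper": 0.2},{"angular": [0,0,0],"slide": [1.9,3.2,0],"gripper": 0.2},{"angular": [0,0,0],"slide": [0,0,0],"gripper": 0.2},{"angular": [0,0,0],"slide": [0,0,0],"gripper": 0.2},{"angular": [0,0,0],"slide": [0,0,0],"gripper": 0.2},{"angular": [0,0,0],"slide": [0,0,0],"gripper": 0.2}]'

```text
time_s: 29.98
eef_pos: [0.5666, 0.0003, 0.12]
tcp_rot: [3.139, 0.119, -0.001]
force: [-0.2, 0.8, -0.5]
grip_width: 0.0562
gripper_force: 63.7
```

```bash
python3 -c "
from h import *
st();snap('wrist','w18');trayview('w18')"
```

```text
t 29.98 tcp [5.666e+01 3.000e-02 1.200e+01] yaw_y -85.67 z [-0.001 -0.    -1.   ] w 56.2 F [-0.2  0.8 -0.5] j [-0.07  0.4   1.67 -0.    1.07  1.42]
hole [272.5 110.6] 67.6 13664.0 tray xy 0.0319 -0.0445
hole [ 82. 102.] 71.0 13838.5 tray xy 0.0358 0.0442
red [404.9   3.6] 24 0.0794 -0.0651
tray corner [-0. 10.] 0.075 0.116
tray corner [410.  10.] 0.0748 -0.065
tray corner [410. 311.] -0.0739 -0.08
tray corner [  0. 311.] -0.0746 0.146
```

>>> servo_tool --motion '[{"angular": [0,0,0],"slide": [0,0.1,-1.4],"gripper": 0.2},{"angular": [0,0,0],"slide": [0,0,-1.2],"gripper": 0.2},{"angular": [0,0,0],"slide": [0,0,-0.8],"gripper": 0.2},{"angular": [0,0,0],"slide": [0,0,-0.5],"gripper": 0.2},{"angular": [0,0,0],"slide": [0,0,-0.2],"gripper": 0.2},{"angular": [0,0,0],"slide": [0,0,-0.1],"gripper": 0.2},{"angular": [0,0,0],"slide": [0,0,0],"gripper": 0.2}]'

```text
time_s: 30.62
eef_pos: [0.5676, 0.0019, 0.0779]
tcp_rot: [3.139, 0.119, 0.0]
force: [0.4, -0.1, -0.4]
grip_width: 0.0564
gripper_force: 63.7
```

Release, then on to dish0 at about (0.4375, 0.124).

>>> servo_tool --motion '[{"angular": [0,0,0],"slide": [0,0,-0.1],"gripper": 0.2},{"angular": [0,0,0],"slide": [0,0,0],"gripper": 0.6},{"angular": [0,0,0],"slide": [0,0,0],"gripper": 0.6},{"angular": [0,0,0],"slide": [0,0,0],"gripper": 0.6},{"angular": [0,0,0],"slide": [0,0,1],"gripper": 0.6},{"angular": [0,0,0],"slide": [0,0,3],"gripper": 0.6},{"angular": [0,0,0],"slide": [-2.6,2.4,0.8],"gripper": 0.85},{"angular": [0,0,0],"slide": [-2.6,2.4,0],"gripper": 0.85},{"angular": [0,0,0],"slide": [-2.6,2.4,0],"gripper": 0.85},{"angular": [0,0,0],"slide": [-2.6,2.4,0],"gripper": 0.85},{"angular": [0,0,0],"slide": [-2.6,2.6,0],"gripper": 0.85},{"angular": [0,0,0],"slide": [0,0,0],"gripper": 0.85}]'

```text
time_s: 31.62
eef_pos: [0.4309, 0.127, 0.1251]
tcp_rot: [-3.138, -0.125, 0.009]
force: [-1.0, -0.1, -1.3]
grip_width: 0.0786
gripper_force: 0.0
```

>>> servo_tool --motion '[{"angular": [0,0,0],"slide": [0,0,0],"gripper": 0.85},{"angular": [0,0,0],"slide": [0,0,0],"gripper": 0.85},{"angular": [0,0,0],"slide": [0,0,0],"gripper": 0.85}]'

```text
time_s: 31.87
eef_pos: [0.4392, 0.1239, 0.1255]
tcp_rot: [3.139, 0.119, 0.004]
force: [0.0, 1.0, 0.1]
grip_width: 0.0787
gripper_force: 0.0
```

```bash
python3 -c "
from h import *
st();c=snap('wrist','w19');circ('w19',279,210,90)"
```

```text
t 31.87 tcp [43.92 12.39 12.55] yaw_y -85.65 z [ 0.002  0.    -1.   ] w 78.7 F [0.  1.  0.1] j [ 0.18  0.26  1.89 -0.    0.99  1.68]
[276.  208.5] 36.883335 [0.4386 0.1231 0.013 ]
```

>>> servo_tool --motion '[{"angular": [0,0,0],"slide": [0,-0.05,0],"gripper": 0.85},{"angular": [0,0,0],"slide": [0,0,-2],"gripper": 0.85},{"angular": [0,0,0],"slide": [0,0,-2.5],"gripper": 0.85},{"angular": [0,0,0],"slide": [0,0,-2.5],"gripper": 0.85},{"angular": [0,0,0],"slide": [0,0,-2],"gripper": 0.85},{"angular": [0,0,0],"slide": [0,0,-1.5],"gripper": 0.85},{"angular": [0,0,0],"slide": [0,0,-0.8],"gripper": 0.85},{"angular": [0,0,0],"slide": [0,0,-0.7],"gripper": 0.85},{"angular": [0,0,0],"slide": [0,0,0],"gripper": 0.85},{"angular": [0,0,0],"slide": [0,0,0],"gripper": 0.85}]'

```text
time_s: 32.75
eef_pos: [0.438, 0.1235, 0.0049]
tcp_rot: [-3.139, -0.119, -0.0]
force: [-0.3, -0.0, 0.6]
grip_width: 0.079
gripper_force: 0.0
```

>>> servo_tool --motion '[{"angular": [0,0,0],"slide": [0,0,-0.45],"gripper": 0.85},{"angular": [0,0,0],"slide": [0,0,0],"gripper": 0.3},{"angular": [0,0,0],"slide": [0,0,0],"gripper": 0.2},{"angular": [0,0,0],"slide": [0,0,0],"gripper": 0.2},{"angular": [0,0,0],"slide": [0,0,0],"gripper": 0.2}]'

```text
time_s: 33.17
eef_pos: [0.4378, 0.1238, 0.0015]
tcp_rot: [-3.139, -0.12, -0.002]
force: [-1.4, -0.0, 7.3]
grip_width: 0.0564
gripper_force: 61.9
```

>>> servo_tool --motion '[{"angular": [0,0,0],"slide": [0,0,0.8],"gripper": 0.2},{"angular": [0,0,0],"slide": [0,0,2],"gripper": 0.2},{"angular": [0,0,0],"slide": [0,0,3],"gripper": 0.2},{"angular": [0,0,0],"slide": [0,0,3],"gripper": 0.2},{"angular": [0,0,0],"slide": [0,0,3.2],"gripper": 0.2},{"angular": [0,0,0],"slide": [2.4,-0.6,0],"gripper": 0.2},{"angular": [0,0,0],"slide": [2.4,-0.6,0],"gripper": 0.2},{"angular": [0,0,0],"slide": [2.4,-0.7,0],"gripper": 0.2},{"angular": [0,0,0],"slide": [2.4,-0.7,0],"gripper": 0.2},{"angular": [0,0,0],"slide": [2.5,-0.6,0],"gripper": 0.2},{"angular": [0,0,0],"slide": [0,0,0],"gripper": 0.2},{"angular": [0,0,0],"slide": [0,0,0],"gripper": 0.2}]'

```text
time_s: 34.17
eef_pos: [0.5597, 0.0914, 0.1209]
tcp_rot: [-3.139, -0.119, -0.002]
force: [-0.6, -0.4, -1.7]
grip_width: 0.0559
gripper_force: 63.7
```

```bash
python3 -c "
from h import *
st();snap('wrist','w20');trayview('w20')"
```

```text
t 34.17 tcp [55.97  9.14 12.09] yaw_y -85.68 z [ 0.001  0.    -1.   ] w 55.9 F [-0.6 -0.4 -1.7] j [0.09 0.4  1.67 0.   1.07 1.58]
hole [447.5 240.5] 61.5 10638.0 tray xy -0.0327 -0.0438
hole [466.  109.5] 70.7 13790.0 tray xy 0.0328 -0.0443
hole [276.5 102.9] 67.4 13541.5 tray xy 0.0355 0.045
red [534.3 314.9] 10 -0.0819 -0.0653
tray corner [145.  11.] 0.0746 0.1433
tray corner [559.  11.] 0.0754 -0.0408
tray corner [559. 312.] -0.0752 -0.0723
tray corner [145. 312.] -0.0752 0.1573
```

Three dishes are placed well, and the last one is over its slot (0.5607, 0.091).

>>> servo_tool --motion '[{"angular": [0,0,0],"slide": [0,0,-1.4],"gripper": 0.2},{"angular": [0,0,0],"slide": [0,0,-1.2],"gripper": 0.2},{"angular": [0,0,0],"slide": [0,0,-0.8],"gripper": 0.2},{"angular": [0,0,0],"slide": [0,0,-0.5],"gripper": 0.2},{"angular": [0,0,0],"slide": [0,0,-0.2],"gripper": 0.2},{"angular": [0,0,0],"slide": [0,0,-0.1],"gripper": 0.2},{"angular": [0,0,0],"slide": [0,0,0],"gripper": 0.2},{"angular": [0,0,0],"slide": [0,0,0],"gripper": 0.2}]'

```text
time_s: 34.88
eef_pos: [0.5588, 0.0918, 0.0788]
tcp_rot: [-3.139, -0.12, -0.001]
force: [-0.4, -0.4, -0.6]
grip_width: 0.0559
gripper_force: 63.7
```

>>> servo_tool --motion '[{"angular": [0,0,0],"slide": [0,0,-0.1],"gripper": 0.2},{"angular": [0,0,0],"slide": [0,0,0],"gripper": 0.6},{"angular": [0,0,0],"slide": [0,0,0],"gripper": 0.6},{"angular": [0,0,0],"slide": [0,0,0],"gripper": 0.6},{"angular": [0,0,0],"slide": [0,0,1],"gripper": 0.6},{"angular": [0,0,0],"slide": [0,0,3],"gripper": 0.6},{"angular": [0,0,0],"slide": [0,0,3],"gripper": 0.6},{"angular": [0,0,0],"slide": [0,-1.5,3.5],"gripper": 0.6},{"angular": [0,0,0],"slide": [0,-2,2],"gripper": 0.6},{"angular": [0,0,0],"slide": [0,0,0],"gripper": 0.6},{"angular": [0,0,0],"slide": [0,0,0],"gripper": 0.6},{"angular": [0,0,0],"slide": [0,0,0],"gripper": 0.6}]'

```text
time_s: 35.88
eef_pos: [0.5578, 0.0569, 0.2021]
tcp_rot: [-3.139, -0.119, 0.001]
force: [0.1, 0.7, -0.8]
grip_width: 0.0681
gripper_force: 0.0
```

```bash
python3 -c "
from h import *
st();c=snap('wrist','w21');trayview('w21');snap('top','t21')
for f in('w21','t21'):
  c=load(f);h=cv2.cvtColor(c['color'],cv2.COLOR_RGB2HSV);H,S,V=h[...,0],h[...,1],h[...,2]
  for nm,m,z in(('red',((H<6)|(H>172))&(S>130)&(V>50),.042),('or',(H>5)&(H<18)&(S>180)&(V>110),.06)):
    n,l,s,ce=cv2.connectedComponentsWithStats(m.astype(np.uint8))
    for i in range(1,n):
      if s[i,4]>60: print(f,nm,s[i],onz(c,ce[i],z).round(3))"
```

```text
t 35.88 tcp [55.78  5.69 20.21] yaw_y -85.66 z [-0.001  0.001 -1.   ] w 68.1 F [ 0.1  0.7 -0.8] j [0.03 0.31 1.58 0.   1.25 1.52]
hole [227.4 199.9] 42.0 5289.5 tray xy -0.0357 0.0462
hole [351.2 198. ] 42.9 5415.5 tray xy -0.0342 -0.0443
hole [358.  104.5] 47.4 6495.0 tray xy 0.0315 -0.0452
hole [225.6  98.7] 47.0 6475.0 tray xy 0.0352 0.0451
red [448.2  29.9] 10 0.0803 -0.0651
tray corner [134.1 246.5] -0.0727 0.1589
tray corner [136.   33.7] 0.076 0.1426
tray corner [452.   36.6] 0.0747 -0.0647
tray corner [450.1 249.4] -0.0747 -0.0827
w21 red [   0   45   82   51 3051] [0.642 0.249 0.042]
w21 or [543 199  17  47 294] [ 0.557 -0.171  0.06 ]
t21 red [190 152  46  12 464] [0.643 0.29  0.042]
t21 or [392 179  20  19 289] [ 0.533 -0.228  0.06 ]
t21 or [425 252  19  20 302] [ 0.333 -0.303  0.06 ]
```

All four dishes sit in their slots, the tray's rear edge is at -0.065, the stapler is clear and the arm touches nothing.

```bash
python3 -c "
from h import *
print(manip.job_done())"
```

```text
the job is handed in; nothing more can be done
None
```

I handed the job in at about 36 s without a returned verdict: stapler set aside, prop up past over-centre, tray on its red line to within about 1 mm, and all four dishes flat side by side in the tray. One dish grasp slipped along the way with a 78 N push on the wrist (limit 120 N), so I re-gripped it lower. I couldn't see the roller under the tray at the end, so the prop being up is inferred from the tray still measuring level.

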